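Free the van locker's sliding door with the release key

TASK

Take the red-handled release key from its black holder, push it gently down through the small yellow-framed slot in the grey sliding door of the bench locker until the sprung orange hook underneath lets go, without forcing hook or door, and slide the door fully open. Then put the key back in its holder, fully home and let go, and leave the other things on the bench alone.

Things in the scene. Friction and masses are not known exactly. Their poses are not given: they have to be found in the camera images.
- locker: Blue-grey steel locker fixed to the bench, 200 x 360 x 120 mm (local x, y, z), rails 6 mm high along both long edges. Origin: centre of its underside; z up, y along its length. Its door opens along the locker's own -y. More than 15 N between key and locker, door or hook (pressing and sliding together) damages the latch.
- slot (a point): Centre of the slot in the door, level with the door's top face (120 mm above the bench); moves with the door. Slot 18 mm along the locker's x, 16 mm along its y, yellow frame, door plate 5 mm thick. Below lies the orange pad of the sprung hook, its top somewhere 10 to 44 mm below the door's face: the bracket was set by hand, the height must be felt.
- hook_spot (a point): Point fixed to the locker, straight above the hook's pad at door-face height (the slot's centre when shut). The pad gives from 2.5 N; pressed 10 to 12.5 mm from first touch (about 5 N) it frees the door; at 13.5 mm it meets a hard stop. Keep it pressed for the door's first 18 mm. The pad reaches 45 mm from here along the locker's -y, so the key can slide along it.
- door (a joint): Sliding grey door on the locker's top, 188 x 240 mm: 0 shut, 0.115 m open at its stop, along the locker's -y. A key in the slot carries it by the slot's edge. Drags about 2 N, stays where left; past 18 mm the hook cannot catch again. Black pull strip, 120 x 8 mm, 10 mm high, 190 mm from the slot towards -y.
- key_grip (a point): Centre of the red round handle of the loose release key (120 g), standing upright in the holder; z along the key, upwards. Handle 26 mm diameter, 50 mm tall (25 mm above and below this point); below it a steel rod 10 mm in diameter and 76 mm long with a rounded tip, so the tip lies 101 mm below this point.
- key: The same key: origin at the rod's tip, z along the key towards the handle.
- holder_home (a point): Where the handle's centre (key_grip) stands when the key is home: on the hole's axis, 110 mm above the bench. Holder: black block 50 x 50 x 85 mm fixed to the bench; hole in its top 16 mm wide, 80 mm deep, mouth 25 mm below this point, chamfered by 3 mm; the handle's underside rests on the block's top.
- screwdriver: Loose screwdriver with green handle lying on the bench; leave alone.
- wrench: Loose steel wrench lying on the bench; leave alone.
- tape: Loose blue roll of tape, 90 mm across, 30 mm high; leave alone.
- spray: Loose spray can, 60 mm across, 170 mm tall; leave alone.
- jar: Loose small jar, 64 mm across, 75 mm tall; leave alone.
- bitcase: Loose yellow case, 100 x 70 x 35 mm; leave alone.
- mug: Loose white mug, 80 mm across, 90 mm tall; leave alone.

How it is judged:
By the outcome, as a careful person would: the job done as asked, in the order asked, and still so for the second after the job is handed in, with the robot touching nothing.
It also fails if it takes over 58 s, if anything falls off the work surface, if the arm or the gripper's body presses on something with over 40 N, if the wrist force passes 120 N, or if a joint passes its speed limit or range.

ROBOT

A 6-joint arm with a two-finger parallel gripper is mounted at the origin on the work surface. World frame = base frame: x ahead of the robot, y to its left, z up, the work surface at z = 0. Lengths are in m, angles in rad, forces in N, time in s.
With the tool pointing down it reaches from about 0.375 to 0.9 m from the base axis. Payload 3.1 kg.
Tool frame: the origin (TCP) lies at the very end of the fingers, on their centre line; the grasp point (between the pads) lies 19 mm behind it; z points along the fingers, y is the direction in which the jaws open and shut (so a half turn about z gives the same grasp; the last joint's range is limited). The gripper opens to 87 mm and grips with 3 to 60 N. Pads are 19 mm wide; open, the fingers measure 117 mm over their backs; the gripper's body (75 mm by 190 mm) begins 51 mm behind the grasp point.
Start: joints at [-1.524, 0.527, 1.433, -0, 1.181, -0.178], TCP at [0.139, -0.609, 0.223] pointing down, gripper open.
Joint ranges: [-3.08, 3.08], [-0.75, 2.2], [0.22, 2.44], [-1.43, 4.57], [0, 2.65], [-2.85, 2.85]. Speed limits (rad/s): [2.79, 2.79, 3.14, 3.14, 3.14, 3.14].

INTERFACE

Orientations are given as a 3x3 rotation matrix whose columns are the frame's x, y, z axes.
In Python, from bench import env, viewer gives the robot as it stands.
- The arm moves only by the tool jog_arm, never from a script. Its argument "commands" is a list of rows, each an object with "angular": the turn, a rotation vector about the tool's x, y, z in degrees, a list of three; "delta_pos": the shift along the tool's x, y, z in cm, a list of three; "gripper": the opening, from -1 (shut) to 1 (fully open). In form: [{"angular": [ax, ay, az], "delta_pos": [dx, dy, dz], "gripper": gripper}, ...]. A call has 1 to 10 rows; each row shifts and turns the commanded pose from where the row before left it, along the tool's axes as they then stand; what a row does not reach is not made up. A row lasts 1/12 s, in which the tool goes at most 41.7 mm and 7.16 degrees, less where a joint would pass 70% of its speed; a pose out of reach is approached as far as the arm can. A call is refused whole if a number of a shift passes 4.17 or a number of a turn 7.16, either way. A call with a gripper value outside its range is refused whole. The fingers move at their own pace and stop on an object; "force" is the grip in N (left out, the last holds). Time passes only in rows, so rows that do not move let the fingers close. It gives the time, the measured TCP pose, the force and the opening at its end, in the units of the state.
- env.state(): the state, without advancing time (a new reading comes with each control period).
- viewer.grab_frame(name): name is "scene" or "top"; returns the picture (420x560x3 uint8, red, green, blue); there is no depth.
- viewer.calibration(name): a dict with "camera_matrix" (3x3 intrinsics, pixels), "extrinsics" (4x4, takes a point from camera to world coordinates). Camera axes: x right, y down, z forward; pixel columns grow to the right and rows downward; lengths in m; the calibration is good to about 2 mm. A picture is of the moment at which its call begins. calibration takes no time and is no camera call.
- env.job_done(): hands the job in, once; it reports no verdict.
The state is a dict: "clock": time; "joints": joint angles; "joint_velocities": joint speeds; "joint_efforts": joint torques, N m; "tool_pos": TCP position; "ee_rot": TCP orientation; "wrist_force": force on the tool from outside, world axes, zero at the start; "ft_torque": the same for the moment, N m; "opening": finger opening in m.
Only numpy, scipy, OpenCV 4.12 (cv2) and the standard library are available. Lean on these libraries where they do the work, as an engineer would, in place of code of your own. Each camera call takes 0.05 s, during which the arm holds its last target.

## Working session

There is one attempt and no reset: what is moved stays moved. The work goes in short steps, Python scripts to look and compute and a tool call to move; the robot and the scene stay as the last step left them, time stands still between calls to the robot, and variables do not carry over. Pictures are saved under pics/ and viewed, and the job is handed in when it is done.

Besides the shell and the picture viewer there is one more tool, called after ">>>" in YAML: its name, and indented under it one key for each argument. jog_arm: Moves the arm, as the interface text tells. Its arguments: {"type":"object","properties":{"commands":{"type":"array","items":{"type":"object","properties":{"angular":{"type":"array","items":{"type":"number"}},"delta_pos":{"type":"array","items":{"type":"number"}},"gripper":{"type":"number"}}}},"force":{"type":"number"}},"required":["commands"]}

```bash
ls; mkdir -p pics; python3 - <<'E'
from bench import env, viewer
import cv2, numpy as np
np.set_printoptions(precision=4,suppress=True)
for n in ("scene","top"):
    im=viewer.grab_frame(n); cv2.imwrite(f"pics/{n}0.png",im[:,:,::-1])
    c=viewer.calibration(n); print(n,c["camera_matrix"],c["extrinsics"])
print(env.state())
E
```

```text
pics
scene [[520.5984   0.     283.9541]
 [  0.     520.5984 196.3624]
 [  0.       0.       1.    ]] [[-0.8929  0.3272 -0.3095  0.9744]
 [ 0.4503  0.6459 -0.6165  0.8758]
 [-0.0018 -0.6898 -0.724   1.1098]
 [ 0.      0.      0.      1.    ]]
top [[422.1485   0.     276.0523]
 [  0.     422.1485 212.9105]
 [  0.       0.       1.    ]] [[-0.0241 -0.9985  0.0497  0.4563]
 [-0.9997  0.024  -0.004  -0.0002]
 [ 0.0028 -0.0498 -0.9988  1.4324]
 [ 0.      0.      0.      1.    ]]
{'clock': 0.1, 'joints': array([-1.5245,  0.5284,  1.4338,  0.    ,  1.1814, -0.1785]), 'joint_velocities': array([ 0.0006, -0.0008, -0.0021, -0.    , -0.0004, -0.0001]), 'joint_efforts': array([  0.0002, -44.0985, -17.7151,   0.0634,   0.0534,  -0.    ]), 'tool_pos': array([ 0.1393, -0.6086,  0.2217]), 'ee_rot': array([[ 0.9748,  0.2229, -0.0001],
       [ 0.2229, -0.9748,  0.002 ],
       [ 0.0004, -0.002 , -1.    ]]), 'wrist_force': array([ 0.8324, -0.536 ,  0.4691]), 'ft_torque': array([0.0462, 0.0277, 0.0216]), 'opening': 0.08655646838639629}
```

View pics/scene0.png

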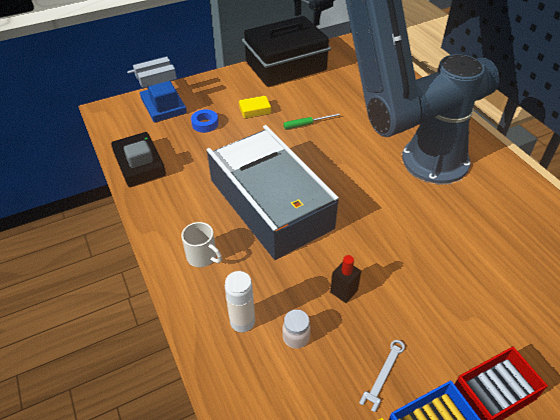

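View pics/top0.png

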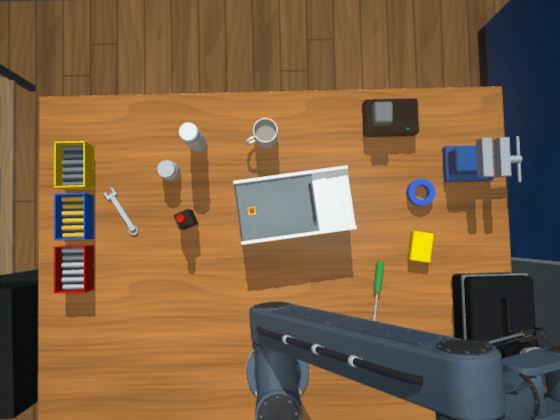

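Scene view: the key's red handle is at about (348,265), the slot at (297,204), the locker in the middle. Top view: the key is at about (180,218), the slot at (252,211), and the door opens to image right. I'll enlarge these.

```bash
python3 - <<'E'
import cv2
def crop(n,x,y,w,h,s,o):
    im=cv2.imread(f"pics/{n}0.png")[y:y+h,x:x+w]; cv2.imwrite(f"pics/{o}.png",cv2.resize(im,None,fx=s,fy=s,interpolation=cv2.INTER_CUBIC))
crop("scene",200,120,160,120,5,"c1")
crop("scene",320,245,50,65,9,"c2")
crop("top",225,155,140,100,5,"c3")
crop("top",165,200,40,40,12,"c4")
E
```

```text
(no output)
```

View pics/c1.png

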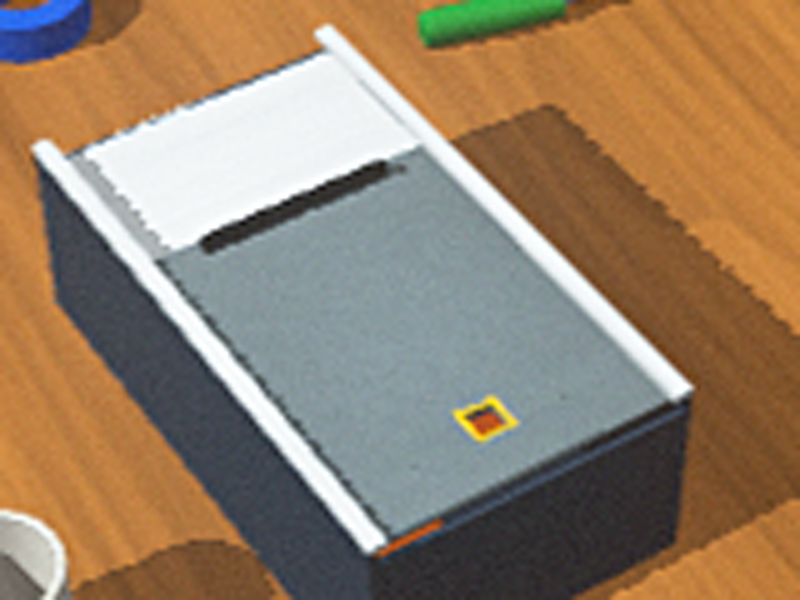

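View pics/c2.png

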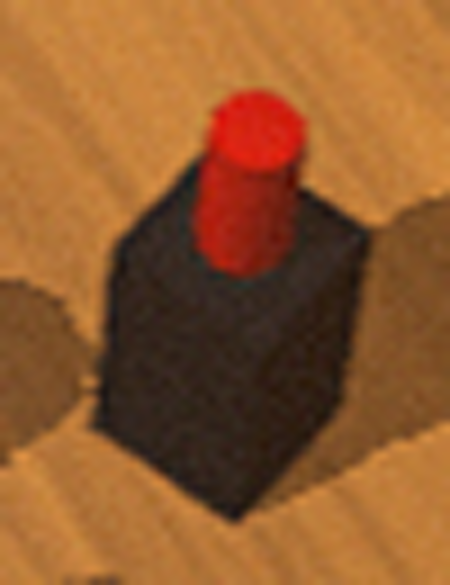

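View pics/c3.png

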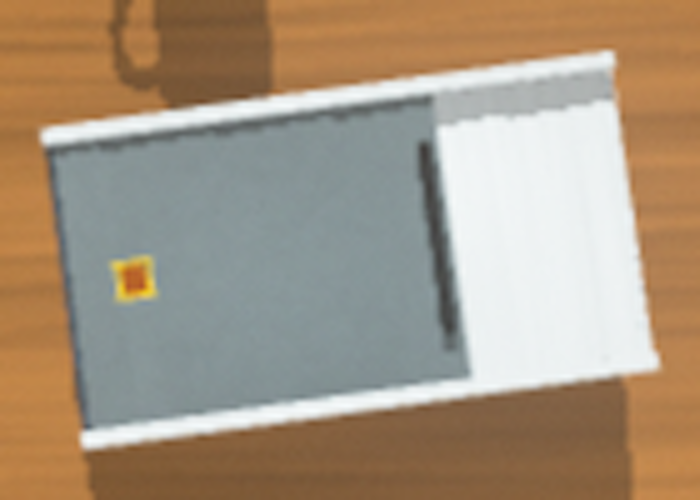

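View pics/c4.png

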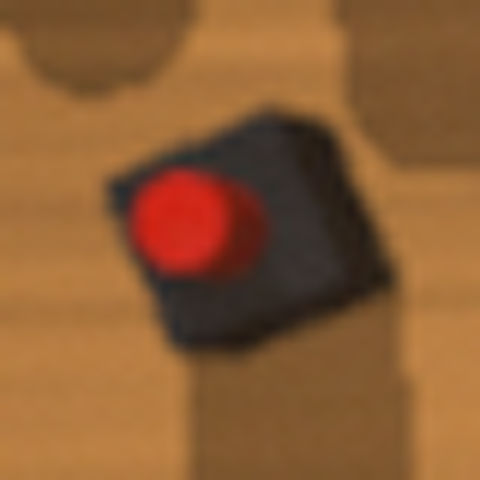

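The enlarged crops give me the handle top at c2 (257,132) and c4 (181,222). The slot is at c1 (486,419) and c3 (134,279), and the rail corners are visible in both. Next I'll triangulate.

```bash
cat > h.py <<'E'
import numpy as np, cv2
from bench import env, viewer
np.set_printoptions(precision=4,suppress=True)
C={n:viewer.calibration(n) for n in("scene","top")}
def P(n):
    E=np.linalg.inv(C[n]["extrinsics"]); return C[n]["camera_matrix"]@E[:3]
def tri(a,b):
    X=cv2.triangulatePoints(P("scene"),P("top"),np.array(a,float).reshape(2,1),np.array(b,float).reshape(2,1)); return (X[:3]/X[3]).ravel()
def ray(n,p,z):
    K=C[n]["camera_matrix"];E=C[n]["extrinsics"];d=E[:3,:3]@np.linalg.inv(K)@np.array([p[0],p[1],1.]);o=E[:3,3];return o+d*(z-o[2])/d[2]
def cp(x0,y0,s,u,v): return (x0+(u+.5)/s-.5,y0+(v+.5)/s-.5)
E
python3 - <<'E'
from h import *
S=lambda u,v:cp(200,120,5,u,v); T=lambda u,v:cp(225,155,5,u,v)
hs=cp(320,245,9,257,132);ht=cp(165,200,12,181,222)
print("handle top",tri(hs,ht),ray("scene",hs,.135),ray("top",ht,.135))
for n,a,b,z in [("slot",S(486,419),T(134,279),.12),("TR",S(38,146),T(613,53),.126),("TL",S(375,553),T(42,132),.126),("BL",S(690,390),T(83,448),.126),("BR",S(326,28),T(659,368),.126)]:
    print(n,tri(a,b),ray("scene",a,z),ray("top",b,z))
# color segmentation check
def cen(n,x,y,w,h,lo,hi,hull=True):
    im=cv2.imread(f"pics/{n}0.png")[y:y+h,x:x+w]; im=cv2.resize(im,None,fx=8,fy=8,interpolation=cv2.INTER_CUBIC)
    m=cv2.inRange(cv2.cvtColor(im,cv2.COLOR_BGR2HSV),lo,hi); p=cv2.findNonZero(m)
    hu=cv2.convexHull(p); M=cv2.moments(hu); r=cv2.minAreaRect(p)
    return cp(x,y,8,M["m10"]/M["m00"],M["m01"]/M["m00"]),r[1],r[2]
Y=((22,150,150),(38,255,255))
a=cen("scene",285,195,25,20,*Y);b=cen("top",243,203,18,16,*Y);print(a,b,tri(a[0],b[0]),ray("scene",a[0],.12),ray("top",b[0],.12))
R=((0,200,190),(8,255,255))
a=cen("scene",335,250,25,30,*R);b=cen("top",170,208,20,20,*R);print(a,b,tri(a[0],b[0]),ray("scene",a[0],.135),ray("top",b[0],.135))
E
```

```text
handle top [0.5135 0.2913 0.132 ] [0.5157 0.2927 0.135 ] [0.5122 0.2913 0.135 ]
slot [0.5322 0.0706 0.1197] [0.533  0.0705 0.12  ] [0.5313 0.0711 0.12  ]
TR [ 0.6648 -0.2308  0.1245] [ 0.6651 -0.229   0.126 ] [ 0.6649 -0.2307  0.126 ]
TL [0.6244 0.1265 0.1212] [0.6261 0.1302 0.126 ] [0.6239 0.1261 0.126 ]
BL [0.4288 0.1037 0.1235] [0.4313 0.1051 0.126 ] [0.4272 0.1045 0.126 ]
BR [ 0.4697 -0.2543  0.1228] [ 0.4723 -0.2514  0.126 ] [ 0.468  -0.2528  0.126 ]
((296.58221427376174, 203.28673025435074), (61.26826095581055, 82.28730010986328), 63.43495178222656) ((251.35380478837357, 210.40296233570726), (56.567161560058594, 53.006988525390625), 81.46923065185547) [0.5325 0.0705 0.1202] [0.5333 0.0698 0.12  ] [0.5313 0.0713 0.12  ]
((348.02117547806523, 258.868508623922), (78.0306396484375, 70.62266540527344), 32.905242919921875) ((179.62893316490585, 217.8999674628694), (52.32590103149414, 53.03300476074219), 45.0) [0.5138 0.291  0.1333] [0.5153 0.2917 0.135 ] [0.5126 0.2913 0.135 ]
```

>>> jog_arm:
  commands:
    - {"angular":[0,0,6.4],"delta_pos":[0,0,0],"gripper":1}
    - {"angular":[0,0,0],"delta_pos":[2.9,-2.5,0],"gripper":1}
    - {"angular":[0,0,0],"delta_pos":[2.9,-2.5,0],"gripper":1}
    - {"angular":[0,0,0],"delta_pos":[2.9,-2.5,0],"gripper":1}
    - {"angular":[0,0,0],"delta_pos":[2.9,-2.5,0],"gripper":1}
    - {"angular":[0,0,0],"delta_pos":[2.9,-2.5,0],"gripper":1}
    - {"angular":[0,0,0],"delta_pos":[2.9,-2.5,0],"gripper":1}
    - {"angular":[0,0,0],"delta_pos":[2.9,-2.5,0],"gripper":1}
    - {"angular":[0,0,0],"delta_pos":[2.9,-2.5,0],"gripper":1}
    - {"angular":[0,0,0],"delta_pos":[2.9,-2.5,0],"gripper":1}
  force: 20

```text
clock: 0.93
tool_pos: [0.374, -0.3544, 0.2223]
ee_rot: [[0.994, 0.112, -0.0], [0.112, -0.994, 0.001], [-0.0, -0.001, -1.0]]
wrist_force: [0.2, -0.9, -0.5]
opening: 0.0869
```

```bash
cat >> h.py <<'E'
def togo(x,y,z,yaw=None):
    s=env.state(); R=s["ee_rot"]; print("pos",s["tool_pos"],"yaw",np.degrees(np.arctan2(R[1,0],R[0,0])),"tilt",R[:2,2]*57.3,"t",s["clock"],"F",s["wrist_force"],"open",s["opening"],"j6",s["joints"][5])
    print("togo cm",100*R.T@(np.array([x,y,z])-s["tool_pos"]))
E
python3 -c "
from h import *
togo(.514,.2915,.2)"
```

```text
pos [ 0.374  -0.3544  0.2223] yaw 6.456339001716815 tilt [-0.0206  0.0373] t 0.9333 F [ 0.2074 -0.9074 -0.4638] open 0.08693506319054979 j6 0.4824509844867051
togo cm [ 21.1707 -62.6071   2.266 ]
```

>>> jog_arm:
  commands:
    - {"delta_pos":[1.3,-3.8,0]}
    - {"delta_pos":[1.3,-3.8,0]}
    - {"delta_pos":[1.3,-3.8,0]}
    - {"delta_pos":[1.3,-3.8,0]}
    - {"delta_pos":[1.3,-3.8,0]}
    - {"delta_pos":[1.3,-3.8,0]}
    - {"delta_pos":[1.3,-3.8,0]}
    - {"delta_pos":[1.3,-3.8,0]}
    - {"delta_pos":[1.3,-3.8,0]}
    - {"delta_pos":[1.3,-3.8,0]}

```text
validation failed for argument at $.co...
```

>>> jog_arm:
  commands:
    - {"delta_pos":[1.3,-3.8,0]}
    - {"delta_pos":[1.3,-3.8,0]}
    - {"delta_pos":[1.3,-3.8,0]}
    - {"delta_pos":[1.3,-3.8,0]}
    - {"delta_pos":[1.3,-3.8,0]}
    - {"delta_pos":[1.3,-3.8,0]}
    - {"delta_pos":[0,0,0]}
    - {"delta_pos":[0,0,0]}

```text
validation failed for argument at $.co...
```

```bash
python3 -c "
from h import *
togo(.514,.2915,.2)
im=viewer.grab_frame('scene');cv2.imwrite('pics/s1.png',im[:,:,::-1])
im=viewer.grab_frame('top');cv2.imwrite('pics/t1.png',cv2.resize(im[180:260,140:240,::-1],None,fx=6,fy=6))"
```

```text
pos [ 0.374  -0.3544  0.2223] yaw 6.456339001716815 tilt [-0.0206  0.0373] t 0.9333 F [ 0.2074 -0.9074 -0.4638] open 0.08693506319054979 j6 0.4824509844867051
togo cm [ 21.1707 -62.6071   2.266 ]
```

View pics/s1.png

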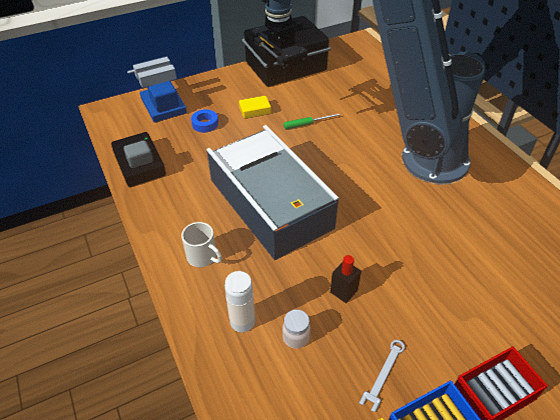

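The scene is unchanged, because those rows were refused: every field is required in each row.

>>> jog_arm:
  commands:
    - {"angular":[0,0,0],"delta_pos":[1.3,-3.8,0],"gripper":1}
    - {"angular":[0,0,0],"delta_pos":[1.3,-3.8,0],"gripper":1}
    - {"angular":[0,0,0],"delta_pos":[1.3,-3.8,0],"gripper":1}
    - {"angular":[0,0,0],"delta_pos":[1.3,-3.8,0],"gripper":1}
    - {"angular":[0,0,0],"delta_pos":[1.3,-3.8,0],"gripper":1}
    - {"angular":[0,0,0],"delta_pos":[1.3,-3.8,0],"gripper":1}
    - {"angular":[0,0,0],"delta_pos":[1.3,-3.8,0],"gripper":1}
    - {"angular":[0,0,0],"delta_pos":[1.3,-3.8,0],"gripper":1}
    - {"angular":[0,0,0],"delta_pos":[1.3,-3.8,0],"gripper":1}
    - {"angular":[0,0,0],"delta_pos":[1.3,-3.8,0],"gripper":1}

```text
clock: 1.87
tool_pos: [0.4596, 0.0373, 0.2225]
ee_rot: [[0.994, 0.112, -0.0], [0.112, -0.994, -0.0], [-0.0, 0.0, -1.0]]
wrist_force: [0.6, 0.4, -0.1]
opening: 0.087
```

>>> jog_arm:
  commands:
    - {"angular":[0,0,0],"delta_pos":[1.3,-3.8,0],"gripper":1}
    - {"angular":[0,0,0],"delta_pos":[1.3,-3.8,0],"gripper":1}
    - {"angular":[0,0,0],"delta_pos":[1.3,-3.8,0],"gripper":1}
    - {"angular":[0,0,0],"delta_pos":[1.3,-3.8,0],"gripper":1}
    - {"angular":[0,0,0],"delta_pos":[1.3,-3.8,0],"gripper":1}
    - {"angular":[0,0,0],"delta_pos":[1.3,-3.8,0],"gripper":1}
    - {"angular":[0,0,0],"delta_pos":[0,0,0],"gripper":1}
    - {"angular":[0,0,0],"delta_pos":[0,0,0],"gripper":1}

```text
clock: 2.53
tool_pos: [0.5115, 0.2726, 0.2219]
ee_rot: [[0.993, 0.116, -0.0], [0.116, -0.993, -0.001], [-0.0, 0.001, -1.0]]
wrist_force: [0.0, -0.3, -0.3]
opening: 0.087
```

```bash
python3 -c "
from h import *
togo(.514,.2915,.2)
im=viewer.grab_frame('scene');cv2.imwrite('pics/s2.png',im[:,:,::-1])"
```

```text
pos [0.5115 0.2726 0.2219] yaw 6.676243371859306 tilt [-0.0174 -0.0329] t 2.5333 F [ 0.0004 -0.3246 -0.344 ] open 0.08704803767227044 j6 1.751716453074013
togo cm [ 0.4684 -1.8479  2.1896]
```

View pics/s2.png

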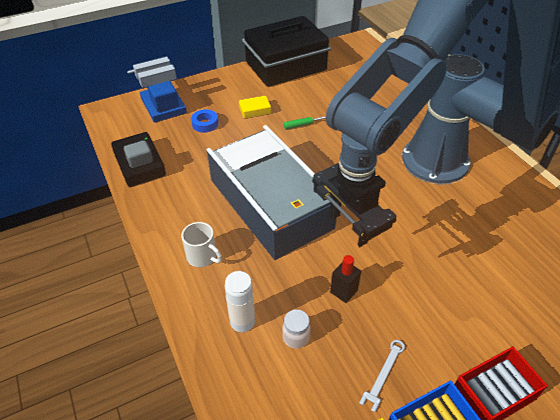

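>>> jog_arm:
  commands:
    - {"angular":[0,0,-0.2],"delta_pos":[0.5,-1.8,0],"gripper":1}
    - {"angular":[0,0,0],"delta_pos":[0,0,2],"gripper":1}
    - {"angular":[0,0,0],"delta_pos":[0,0,2],"gripper":1}
    - {"angular":[0,0,0],"delta_pos":[0,0,2],"gripper":1}
    - {"angular":[0,0,0],"delta_pos":[0,0,1],"gripper":1}
    - {"angular":[0,0,0],"delta_pos":[0,0,0],"gripper":1}

```text
clock: 3.08
tool_pos: [0.5124, 0.2873, 0.1501]
ee_rot: [[0.993, 0.114, -0.006], [0.114, -0.993, -0.002], [-0.006, 0.002, -1.0]]
wrist_force: [-0.5, -0.4, -0.4]
opening: 0.0874
```

```bash
python3 -c "
from h import *
togo(.514,.2915,.093)
im=viewer.grab_frame('scene');cv2.imwrite('pics/s3.png',cv2.resize(im[180:320,260:440,::-1],None,fx=4,fy=4,interpolation=2))
p=P('scene')@np.r_[env.state()['tool_pos'],1];p=p[:2]/p[2];print(p,(p-[260,180])*4)"
```

```text
pos [0.5124 0.2873 0.1501] yaw 6.54598457516694 tilt [-0.3561 -0.1381] t 3.0833 F [-0.452  -0.4117 -0.4475] open 0.08739877224733637 j6 1.7777935219298937
togo cm [ 0.2405 -0.4115  5.7041]
[348.4239 253.0897] [353.6956 292.3588]
```

View pics/s3.png

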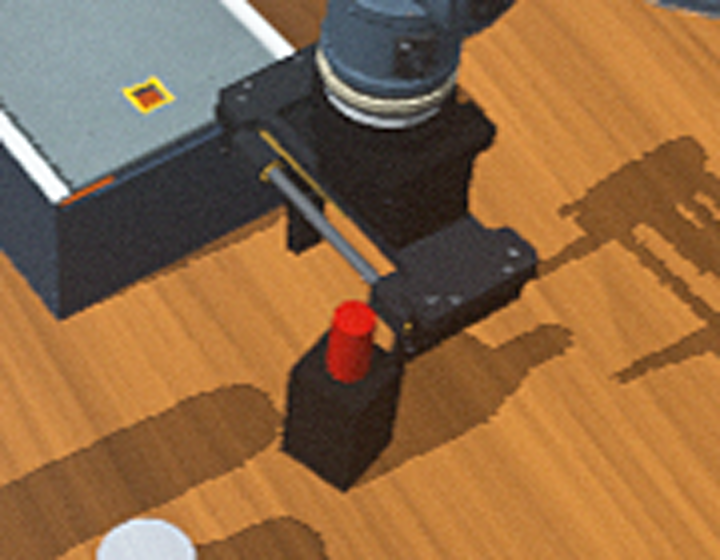

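>>> jog_arm:
  commands:
    - {"angular":[0,0,0],"delta_pos":[0,0,0],"gripper":1}
    - {"angular":[0,0,0],"delta_pos":[0,0,0],"gripper":1}

```text
clock: 3.3
tool_pos: [0.5154, 0.2896, 0.1539]
ee_rot: [[0.993, 0.116, 0.002], [0.116, -0.993, 0.001], [0.003, -0.0, -1.0]]
wrist_force: [0.1, 1.0, 0.2]
opening: 0.087
```

```bash
python3 -c "
from h import *
togo(.514,.2915,.093)"
```

```text
pos [0.5154 0.2896 0.1539] yaw 6.636298078225689 tilt [0.1404 0.0422] t 3.3 F [0.1417 0.9861 0.2281] open 0.0870117927462312 j6 1.7780506901732034
togo cm [-0.1295 -0.2067  6.088 ]
```

>>> jog_arm:
  commands:
    - {"angular":[0,0,0],"delta_pos":[0,-0.2,0.5],"gripper":1}
    - {"angular":[0,0,0],"delta_pos":[0,0,1],"gripper":1}
    - {"angular":[0,0,0],"delta_pos":[0,0,1],"gripper":1}
    - {"angular":[0,0,0],"delta_pos":[0,0,1],"gripper":1}
    - {"angular":[0,0,0],"delta_pos":[0,0,0.6],"gripper":1}
    - {"angular":[0,0,0],"delta_pos":[0,0,0.2],"gripper":1}
    - {"angular":[0,0,0],"delta_pos":[0,0,0],"gripper":1}
    - {"angular":[0,0,0],"delta_pos":[0,0,0],"gripper":1}
    - {"angular":[0,0,0],"delta_pos":[0,0,0],"gripper":1}

```text
clock: 4.05
tool_pos: [0.5144, 0.292, 0.1098]
ee_rot: [[0.993, 0.116, 0.001], [0.116, -0.993, 0.0], [0.001, -0.0, -1.0]]
wrist_force: [0.4, 0.7, 0.1]
opening: 0.0873
```

```bash
python3 -c "
from h import *
togo(.514,.2915,.093)"
```

```text
pos [0.5144 0.292  0.1098] yaw 6.6845399375402526 tilt [0.0439 0.0154] t 4.05 F [0.4327 0.6622 0.0962] open 0.08734302499177146 j6 1.7815489783178733
togo cm [-0.0475  0.0404  1.6821]
```

>>> jog_arm:
  commands:
    - {"angular":[0,0,-0.2],"delta_pos":[0,0,0.5],"gripper":1}
    - {"angular":[0,0,0],"delta_pos":[0,0,0.7],"gripper":1}
    - {"angular":[0,0,0],"delta_pos":[0,0,0.4],"gripper":1}
    - {"angular":[0,0,0],"delta_pos":[0,0,0],"gripper":1}
    - {"angular":[0,0,0],"delta_pos":[0,0,0],"gripper":1}
    - {"angular":[0,0,0],"delta_pos":[0,0,0],"gripper":1}

```text
clock: 4.55
tool_pos: [0.5141, 0.2918, 0.0934]
ee_rot: [[0.993, 0.12, -0.0], [0.12, -0.993, -0.0], [-0.0, 0.0, -1.0]]
wrist_force: [-0.4, -0.1, -0.4]
opening: 0.0867
```

>>> jog_arm:
  commands:
    - {"angular":[0,0,0],"delta_pos":[0,0,0],"gripper":0.2}
    - {"angular":[0,0,0],"delta_pos":[0,0,0],"gripper":-0.1}
    - {"angular":[0,0,0],"delta_pos":[0,0,0],"gripper":-0.3}
    - {"angular":[0,0,0],"delta_pos":[0,0,0],"gripper":-0.5}
    - {"angular":[0,0,0],"delta_pos":[0,0,0],"gripper":-0.6}
    - {"angular":[0,0,0],"delta_pos":[0,0,0],"gripper":-1}
    - {"angular":[0,0,0],"delta_pos":[0,0,0],"gripper":-1}
    - {"angular":[0,0,0],"delta_pos":[0,0,0],"gripper":-1}
  force: 20

```text
clock: 5.22
tool_pos: [0.514, 0.2918, 0.0936]
ee_rot: [[0.993, 0.12, 0.0], [0.12, -0.993, 0.0], [0.0, -0.0, -1.0]]
wrist_force: [0.4, -0.1, 0.6]
opening: 0.0416
```

```bash
python3 -c "
from h import *
togo(.514,.2915,.093)"
```

```text
pos [0.514  0.2918 0.0936] yaw 6.8816019406113655 tilt [0.0018 0.0005] t 5.2167 F [ 0.3879 -0.1048  0.5625] open 0.041600122707724986 j6 1.7781087522790093
togo cm [-0.0081  0.0311  0.0563]
```

>>> jog_arm:
  commands:
    - {"angular":[0,0,0],"delta_pos":[0,0,0],"gripper":-1}
    - {"angular":[0,0,0],"delta_pos":[0,0,0],"gripper":-1}
    - {"angular":[0,0,0],"delta_pos":[0,0,0],"gripper":-1}
    - {"angular":[0,0,0],"delta_pos":[0,0,0],"gripper":-1}
    - {"angular":[0,0,0],"delta_pos":[0,0,0],"gripper":-1}
  force: 20

```text
clock: 5.63
tool_pos: [0.5141, 0.2916, 0.0936]
ee_rot: [[0.993, 0.12, -0.0], [0.12, -0.993, -0.0], [-0.0, 0.0, -1.0]]
wrist_force: [1.2, -1.4, 0.0]
opening: 0.0253
```

```bash
python3 -c "
from h import *
togo(.514,.2915,.093);print(env.state()['ft_torque'])"
```

```text
pos [0.5141 0.2916 0.0936] yaw 6.883892580049966 tilt [-0.0012 -0.0163] t 5.6333 F [ 1.2125 -1.4183  0.004 ] open 0.02534484012485132 j6 1.7780878234410555
togo cm [-0.0065  0.0104  0.057 ]
[-0.2275 -0.0085 -0.0113]
```

>>> jog_arm:
  commands:
    - {"angular":[0,0,0],"delta_pos":[0,0,0],"gripper":-1}
    - {"angular":[0,0,0],"delta_pos":[0,0,-0.3],"gripper":-1}
    - {"angular":[0,0,0],"delta_pos":[0,0,-0.7],"gripper":-1}
    - {"angular":[0,0,0],"delta_pos":[0,0,-1],"gripper":-1}
    - {"angular":[0,0,0],"delta_pos":[0,0,-1],"gripper":-1}
    - {"angular":[0,0,0],"delta_pos":[0,0,-0.6],"gripper":-1}
    - {"angular":[0,0,0],"delta_pos":[0,0,-0.3],"gripper":-1}
  force: 40

```text
clock: 6.22
tool_pos: [0.515, 0.2922, 0.1345]
ee_rot: [[0.993, 0.12, 0.003], [0.12, -0.993, 0.001], [0.003, -0.001, -1.0]]
wrist_force: [0.5, 0.1, -1.9]
opening: 0.0252
```

>>> jog_arm:
  commands:
    - {"angular":[0,0,0],"delta_pos":[0,0,-0.8],"gripper":-1}
    - {"angular":[0,0,0],"delta_pos":[0,0,-1.5],"gripper":-1}
    - {"angular":[0,0,0],"delta_pos":[0,0,-1.8],"gripper":-1}
    - {"angular":[0,0,0],"delta_pos":[0,0,-1.8],"gripper":-1}
    - {"angular":[0,0,0],"delta_pos":[0,0,-1.8],"gripper":-1}
    - {"angular":[0,0,0],"delta_pos":[0,0,-1.5],"gripper":-1}
    - {"angular":[0,0,0],"delta_pos":[0,0,-1],"gripper":-1}
    - {"angular":[0,0,0],"delta_pos":[0,0,-0.5],"gripper":-1}

```text
clock: 6.88
tool_pos: [0.5146, 0.292, 0.2414]
ee_rot: [[0.993, 0.12, 0.003], [0.12, -0.993, 0.001], [0.003, -0.001, -1.0]]
wrist_force: [-0.1, -0.0, -0.3]
opening: 0.0252
```

>>> jog_arm:
  commands:
    - {"angular":[0,0,0.4],"delta_pos":[0,0,0],"gripper":-1}
    - {"angular":[0,0,0],"delta_pos":[0,0,0],"gripper":-1}
    - {"angular":[0,0,0],"delta_pos":[0,0,0],"gripper":-1}

```text
clock: 7.13
tool_pos: [0.5133, 0.2915, 0.2384]
ee_rot: [[0.994, 0.113, -0.002], [0.113, -0.994, -0.001], [-0.002, 0.0, -1.0]]
wrist_force: [-0.1, -0.5, -2.2]
opening: 0.0253
```

```bash
python3 -c "
from h import *
togo(.5323,.0706,.2);print(env.state()['ft_torque'])
im=viewer.grab_frame('scene');cv2.imwrite('pics/s4.png',cv2.resize(im[160:310,250:430,::-1],None,fx=4,fy=4,interpolation=2))"
```

```text
pos [0.5133 0.2915 0.2384] yaw 6.47613572688895 tilt [-0.1339 -0.0426] t 7.1333 F [-0.0921 -0.5264 -2.1564] open 0.0252533633898722 j6 1.7850964876045756
togo cm [-0.5916 22.1647  3.8548]
[0.0043 0.0231 0.0514]
```

View pics/s4.png

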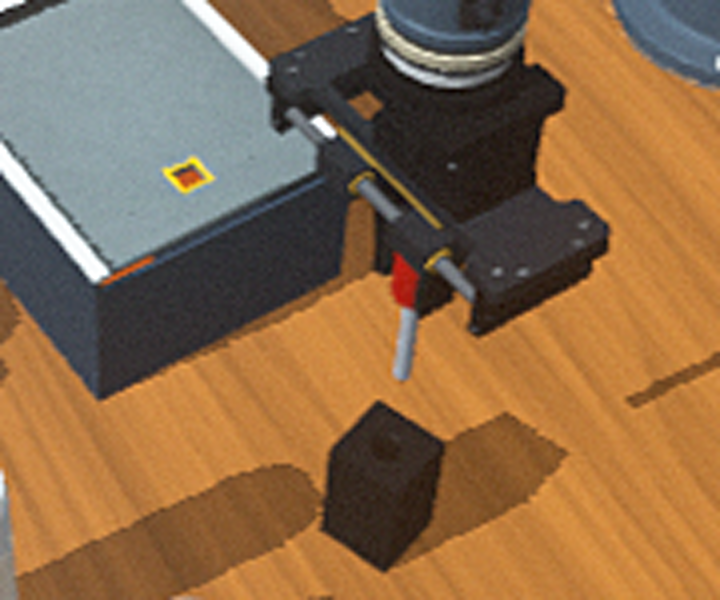

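The key is held vertical at about (405,310) in the crop and the empty hole is visible at (388,445). Next I'll move above the slot.

>>> jog_arm:
  commands:
    - {"angular":[0,0,0],"delta_pos":[0,1,0],"gripper":-1}
    - {"angular":[0,0,0],"delta_pos":[0,2,0],"gripper":-1}
    - {"angular":[0,0,0],"delta_pos":[-0.1,3,0],"gripper":-1}
    - {"angular":[0,0,0],"delta_pos":[-0.1,3,0],"gripper":-1}
    - {"angular":[0,0,0],"delta_pos":[-0.1,3,0],"gripper":-1}
    - {"angular":[0,0,0],"delta_pos":[-0.1,3,0],"gripper":-1}
    - {"angular":[0,0,0],"delta_pos":[-0.1,3,0],"gripper":-1}
    - {"angular":[0,0,0],"delta_pos":[-0.1,2,0],"gripper":-1}
    - {"angular":[0,0,0],"delta_pos":[0,1.3,0],"gripper":-1}
    - {"angular":[0,0,0],"delta_pos":[0,0.8,0],"gripper":-1}

```text
clock: 8.02
tool_pos: [0.533, 0.0696, 0.2392]
ee_rot: [[0.994, 0.111, -0.001], [0.111, -0.994, -0.0], [-0.001, 0.0, -1.0]]
wrist_force: [0.0, -0.4, -1.7]
opening: 0.0256
```

>>> jog_arm:
  commands:
    - {"angular":[0,0,0],"delta_pos":[0,0,0],"gripper":-1}
    - {"angular":[0,0,0],"delta_pos":[0,0,0],"gripper":-1}
    - {"angular":[0,0,0],"delta_pos":[0,0,0],"gripper":-1}
    - {"angular":[0,0,0],"delta_pos":[0,0,0],"gripper":-1}

```text
clock: 8.35
tool_pos: [0.5328, 0.0727, 0.2395]
ee_rot: [[0.993, 0.115, -0.0], [0.115, -0.993, 0.0], [-0.0, -0.0, -1.0]]
wrist_force: [1.3, 0.2, -1.1]
opening: 0.0252
```

```bash
python3 -c "
from h import *
togo(.5323,.0706,.22);print(env.state()['ft_torque'])
im=viewer.grab_frame('scene');cv2.imwrite('pics/s5r.png',im[:,:,::-1]);cv2.imwrite('pics/s5.png',cv2.resize(im[130:230,250:350,::-1],None,fx=6,fy=6,interpolation=2))
im=viewer.grab_frame('top');cv2.imwrite('pics/t5.png',im[:,:,::-1])"
```

```text
pos [0.5328 0.0727 0.2395] yaw 6.574817172011917 tilt [-0.0124  0.0221] t 8.35 F [ 1.2745  0.2489 -1.1158] open 0.02519909061863577 j6 1.383379199141749
togo cm [-0.0748  0.2051  1.9495]
[0.0027 0.0503 0.018 ]
```

View pics/s5.png

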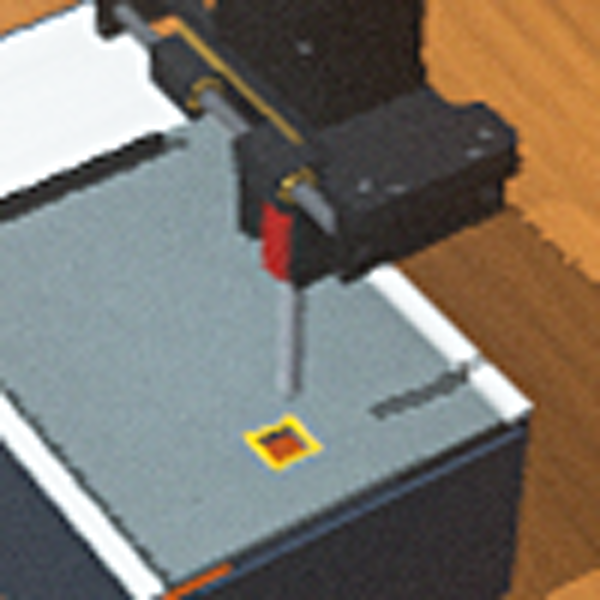

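View pics/t5.png

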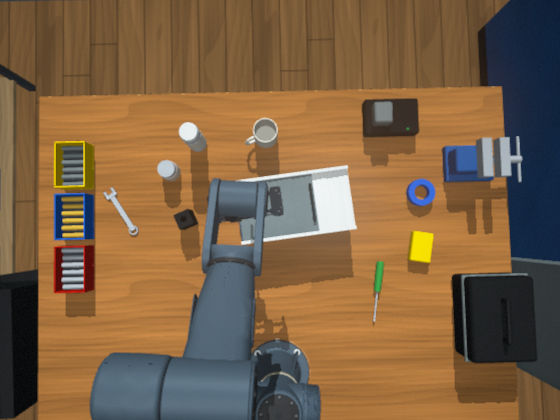

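```bash
python3 -c "
from h import *
p=P('scene')@np.r_[.5328,.0727,.155,1];p=p[:2]/p[2];print(p,'crop',(p-[250,130]+.5)*6-.5)
im=cv2.imread('pics/s5r.png')
cv2.imwrite('pics/s5b.png',cv2.resize(im[170:215,275:320],None,fx=16,fy=16,interpolation=cv2.INTER_CUBIC))
print('crop b',(p-[275,170]+.5)*16-.5)"
```

```text
[297.487  194.5913] crop [287.4221 390.0476]
crop b [367.2922 400.9602]
```

View pics/s5b.png

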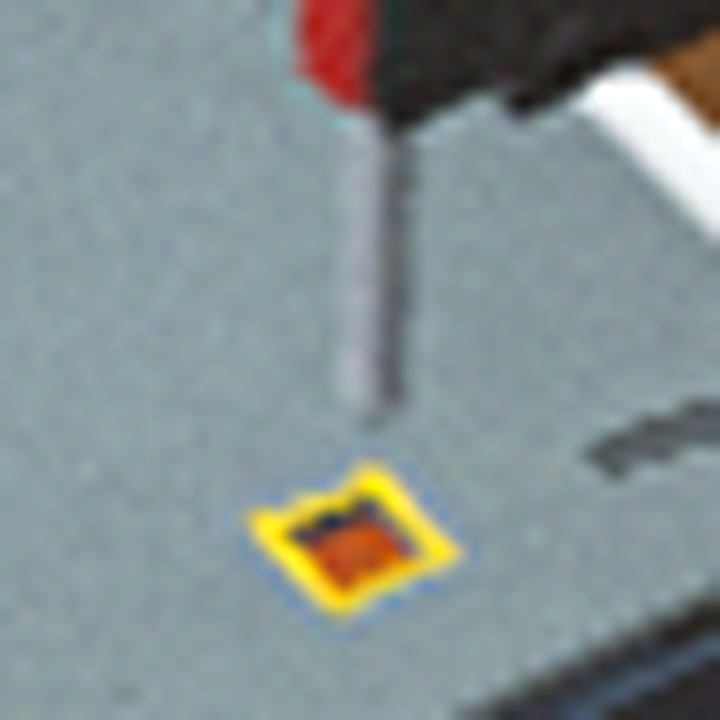

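>>> jog_arm:
  commands:
    - {"angular":[0,0,0.1],"delta_pos":[-0.05,0.25,0],"gripper":-1}
    - {"angular":[0,0,0],"delta_pos":[0,0,0.4],"gripper":-1}
    - {"angular":[0,0,0],"delta_pos":[0,0,0.8],"gripper":-1}
    - {"angular":[0,0,0],"delta_pos":[0,0,0.8],"gripper":-1}
    - {"angular":[0,0,0],"delta_pos":[0,0,0.6],"gripper":-1}
    - {"angular":[0,0,0],"delta_pos":[0,0,0.3],"gripper":-1}
    - {"angular":[0,0,0],"delta_pos":[0,0,0],"gripper":-1}
    - {"angular":[0,0,0],"delta_pos":[0,0,0],"gripper":-1}
    - {"angular":[0,0,0],"delta_pos":[0,0,0],"gripper":-1}
    - {"angular":[0,0,0],"delta_pos":[0,0,0],"gripper":-1}

```text
clock: 9.28
tool_pos: [0.5332, 0.0689, 0.2109]
ee_rot: [[0.994, 0.111, 0.001], [0.111, -0.994, -0.0], [0.001, 0.0, -1.0]]
wrist_force: [0.1, -0.4, -0.1]
opening: 0.0252
```

```bash
python3 -c "
from h import *
togo(.5325,.0702,.2046);print(env.state()['ft_torque'])
im=viewer.grab_frame('scene')[:,:,::-1];cv2.imwrite('pics/s6r.png',im)
cv2.imwrite('pics/s6b.png',cv2.resize(im[170:215,275:320],None,fx=16,fy=16,interpolation=cv2.INTER_CUBIC))
t=env.state()['tool_pos'];p=P('scene')@np.r_[t[:2],t[2]-.0846,1];p=p[:2]/p[2];print((p-[275,170]+.5)*16-.5)
"
```

```text
pos [0.5332 0.0689 0.2109] yaw 6.377109049301796 tilt [ 0.0511 -0.0035] t 9.2833 F [ 0.0606 -0.3963 -0.0855] open 0.025175407048632244 j6 1.380112123735596
togo cm [-0.0524 -0.1323  0.6281]
[-0.0169  0.0055  0.0138]
[351.6327 509.4051]
```

View pics/s6b.png

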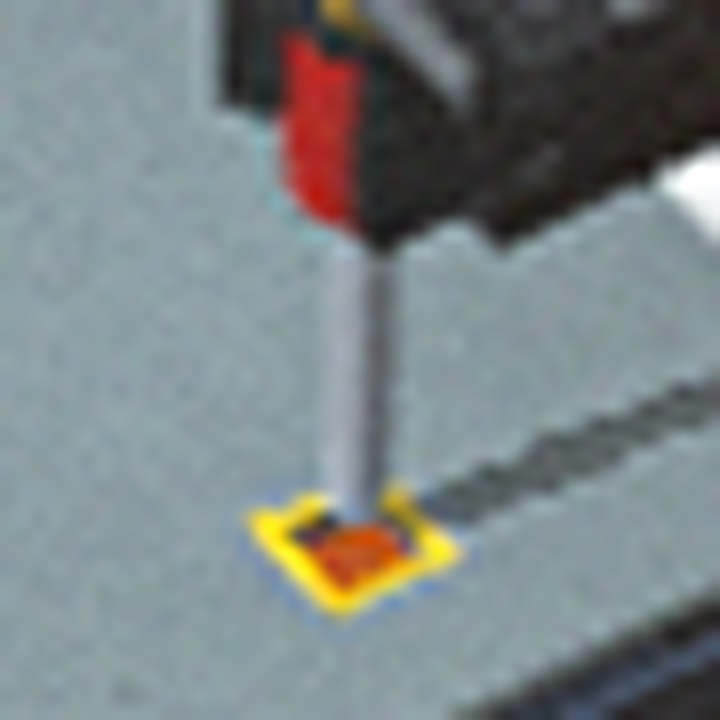

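>>> jog_arm:
  commands:
    - {"angular":[0,0,0],"delta_pos":[0,0,0.2],"gripper":-1}
    - {"angular":[0,0,0],"delta_pos":[0,0,0.2],"gripper":-1}
    - {"angular":[0,0,0],"delta_pos":[0,0,0.2],"gripper":-1}
    - {"angular":[0,0,0],"delta_pos":[0,0,0.2],"gripper":-1}
    - {"angular":[0,0,0],"delta_pos":[0,0,0.2],"gripper":-1}
    - {"angular":[0,0,0],"delta_pos":[0,0,0.1],"gripper":-1}
    - {"angular":[0,0,0],"delta_pos":[0,0,0],"gripper":-1}
    - {"angular":[0,0,0],"delta_pos":[0,0,0],"gripper":-1}

```text
clock: 10.0
tool_pos: [0.5328, 0.069, 0.1994]
ee_rot: [[0.994, 0.111, -0.0], [0.111, -0.994, 0.0], [-0.0, -0.0, -1.0]]
wrist_force: [2.0, -0.0, -1.5]
opening: 0.0258
```

```bash
python3 -c "
from h import *
togo(.5330,.0692,.1966);print(env.state()['ft_torque'])
im=viewer.grab_frame('scene')[:,:,::-1];cv2.imwrite('pics/s7r.png',im)
cv2.imwrite('pics/s7b.png',cv2.resize(im[170:215,275:320],None,fx=16,fy=16,interpolation=cv2.INTER_CUBIC))
"
```

```text
pos [0.5328 0.069  0.1994] yaw 6.378123832312614 tilt [-0.0111  0.0013] t 10.0 F [ 2.039  -0.0321 -1.4583] open 0.025782021814242304 j6 1.3801366317829533
togo cm [ 0.0231 -0.0181  0.2848]
[-0.0007  0.0131 -0.0216]
```

View pics/s7b.png

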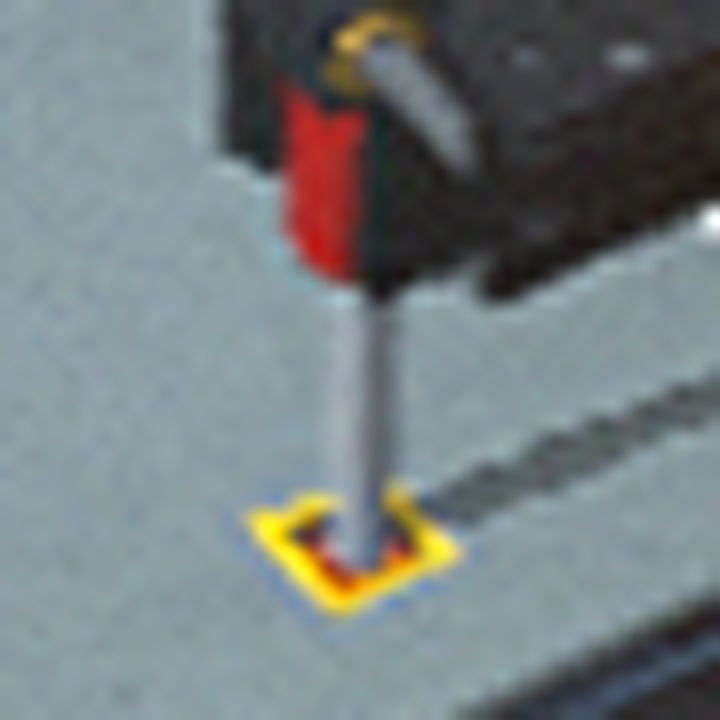

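```bash
cat > feel.py <<'E'
import sys
from h import *
n=int(sys.argv[1]); F=[];T=[]
for i in range(n):
    viewer.grab_frame("scene"); s=env.state(); F.append(s["wrist_force"]);T.append(s["tool_pos"])
F=np.array(F);T=np.array(T)
R=s["ee_rot"]
print("F mean",F.mean(0),"sd",F.std(0),"toolF",R.T@F.mean(0),"pos",T.mean(0),"tip z",T[:,2].mean()-.0846,"t",s["clock"])
E
python3 feel.py 8
```

```text
F mean [-0.2912  0.1117 -0.9088] sd [0.6054 0.4186 0.3762] toolF [-0.277  -0.1434  0.9088] pos [0.5329 0.069  0.1996] tip z 0.11503854024065506 t 10.45
```

>>> jog_arm:
  commands:
    - {"angular":[0,0,0],"delta_pos":[0.05,0.05,0.15],"gripper":-1}
    - {"angular":[0,0,0],"delta_pos":[0.03,0,0.15],"gripper":-1}
    - {"angular":[0,0,0],"delta_pos":[0,0,0.15],"gripper":-1}
    - {"angular":[0,0,0],"delta_pos":[0,0,0],"gripper":-1}
    - {"angular":[0,0,0],"delta_pos":[0,0,0],"gripper":-1}

```text
clock: 10.87
tool_pos: [0.5335, 0.0686, 0.1948]
ee_rot: [[0.994, 0.111, -0.0], [0.111, -0.994, 0.0], [-0.0, -0.0, -1.0]]
wrist_force: [-0.2, 0.2, -0.1]
opening: 0.0254
```

```bash
python3 feel.py 5
```

```text
F mean [-0.012  -0.4995 -1.1094] sd [0.4217 0.5407 0.3487] toolF [-0.0675  0.4951  1.1094] pos [0.5337 0.0686 0.195 ] tip z 0.11043971553365413 t 11.1167
```

>>> jog_arm:
  commands:
    - {"angular":[0,0,0],"delta_pos":[0,0,0.15],"gripper":-1}
    - {"angular":[0,0,0],"delta_pos":[0,0,0.15],"gripper":-1}
    - {"angular":[0,0,0],"delta_pos":[0,0,0],"gripper":-1}

```text
clock: 11.37
tool_pos: [0.5334, 0.0686, 0.1917]
ee_rot: [[0.994, 0.111, -0.001], [0.111, -0.994, 0.0], [-0.001, -0.0, -1.0]]
wrist_force: [-0.1, -0.9, -2.2]
opening: 0.0251
```

```bash
python3 feel.py 3
```

```text
F mean [ 0.4142  0.3811 -1.0212] sd [0.2352 0.3722 0.358 ] toolF [ 0.4541 -0.3327  1.0212] pos [0.5335 0.0686 0.1919] tip z 0.10729705860363183 t 11.5167
```

>>> jog_arm:
  commands:
    - {"angular":[0,0,0],"delta_pos":[0,0,0.15],"gripper":-1}
    - {"angular":[0,0,0],"delta_pos":[0,0,0.15],"gripper":-1}
    - {"angular":[0,0,0],"delta_pos":[0,0,0],"gripper":-1}

```text
clock: 11.77
tool_pos: [0.5334, 0.0686, 0.1887]
ee_rot: [[0.994, 0.111, -0.001], [0.111, -0.994, 0.0], [-0.001, -0.0, -1.0]]
wrist_force: [-0.3, -0.1, -0.6]
opening: 0.0252
```

```bash
python3 feel.py 3
```

```text
F mean [-0.4825 -0.5168 -1.0057] sd [0.7325 0.469  0.2354] toolF [-0.5368  0.4599  1.0057] pos [0.5336 0.0686 0.1889] tip z 0.10431741067402044 t 11.9167
```

>>> jog_arm:
  commands:
    - {"angular":[0,0,0],"delta_pos":[0,0,0.15],"gripper":-1}
    - {"angular":[0,0,0],"delta_pos":[0,0,0.15],"gripper":-1}
    - {"angular":[0,0,0],"delta_pos":[0,0,0],"gripper":-1}

```text
clock: 12.17
tool_pos: [0.5334, 0.0686, 0.1857]
ee_rot: [[0.994, 0.111, -0.001], [0.111, -0.994, 0.0], [-0.001, -0.0, -1.0]]
wrist_force: [-0.7, -0.2, -1.6]
opening: 0.0254
```

```bash
python3 feel.py 3
```

```text
F mean [-0.0861 -0.0039 -1.1242] sd [0.5638 0.5937 0.4042] toolF [-0.0859 -0.0057  1.1242] pos [0.5336 0.0686 0.1859] tip z 0.10131309250610733 t 12.3167
```

>>> jog_arm:
  commands:
    - {"angular":[0,0,0],"delta_pos":[0,0,0.15],"gripper":-1}
    - {"angular":[0,0,0],"delta_pos":[0,0,0.15],"gripper":-1}
    - {"angular":[0,0,0],"delta_pos":[0,0,0],"gripper":-1}

```text
clock: 12.57
tool_pos: [0.534, 0.0686, 0.1831]
ee_rot: [[0.994, 0.111, 0.001], [0.111, -0.994, 0.0], [0.001, 0.0, -1.0]]
wrist_force: [0.3, 0.1, 0.8]
opening: 0.0254
```

```bash
python3 feel.py 3
```

```text
F mean [-0.2213 -0.4942  1.2713] sd [0.3441 0.587  0.2285] toolF [-0.2738  0.4667 -1.2714] pos [0.534  0.0686 0.1833] tip z 0.0987134984049635 t 12.7167
```

>>> jog_arm:
  commands:
    - {"angular":[0,0,0],"delta_pos":[0,0,-0.1],"gripper":-1}
    - {"angular":[0,0,0],"delta_pos":[0,0,0],"gripper":-1}

```text
clock: 12.88
tool_pos: [0.5337, 0.0685, 0.1842]
ee_rot: [[0.994, 0.111, 0.0], [0.111, -0.994, -0.0], [0.0, 0.0, -1.0]]
wrist_force: [-1.3, -0.5, -1.0]
opening: 0.0252
```

```bash
python3 feel.py 4
```

```text
F mean [-0.0579  0.0441  0.4368] sd [0.2016 0.4627 0.5409] toolF [-0.0526 -0.0502 -0.4368] pos [0.5337 0.0686 0.1841] tip z 0.09947703555390709 t 13.0833
```

>>> jog_arm:
  commands:
    - {"angular":[0,0,0],"delta_pos":[0,0,-0.1],"gripper":-1}
    - {"angular":[0,0,0],"delta_pos":[0,0,0],"gripper":-1}

```text
clock: 13.25
tool_pos: [0.5334, 0.0686, 0.1849]
ee_rot: [[0.994, 0.111, -0.001], [0.111, -0.994, 0.0], [-0.001, -0.0, -1.0]]
wrist_force: [-0.1, -0.8, -0.8]
opening: 0.025
```

```bash
python3 feel.py 4
```

```text
F mean [-0.0143  0.2447 -1.399 ] sd [0.2828 0.468  0.3237] toolF [ 0.0139 -0.2446  1.399 ] pos [0.5334 0.0686 0.1849] tip z 0.10026072970432744 t 13.45
```

>>> jog_arm:
  commands:
    - {"angular":[0,0,0],"delta_pos":[0,0,0.15],"gripper":-1}
    - {"angular":[0,0,0],"delta_pos":[0,0,0.2],"gripper":-1}
    - {"angular":[0,0,0],"delta_pos":[0,0,0.2],"gripper":-1}
    - {"angular":[0,0,0],"delta_pos":[0,0,0.2],"gripper":-1}
    - {"angular":[0,0,0],"delta_pos":[0,0,0.15],"gripper":-1}
    - {"angular":[0,0,0],"delta_pos":[0,0,0.1],"gripper":-1}
    - {"angular":[0,0,0],"delta_pos":[0,0,0],"gripper":-1}
    - {"angular":[0,0,0],"delta_pos":[0,0,0],"gripper":-1}

```text
clock: 14.12
tool_pos: [0.5339, 0.0686, 0.1752]
ee_rot: [[0.994, 0.111, 0.001], [0.111, -0.994, 0.0], [0.001, -0.0, -1.0]]
wrist_force: [0.4, 0.1, 2.9]
opening: 0.0253
```

```bash
python3 feel.py 4
```

```text
F mean [-0.0053  0.47    2.7971] sd [0.3237 0.6115 0.3067] toolF [ 0.0485 -0.4676 -2.7971] pos [0.5339 0.0686 0.1752] tip z 0.09061513289085545 t 14.3167
```

>>> jog_arm:
  commands:
    - {"angular":[0,0,0],"delta_pos":[0,0,0.15],"gripper":-1}
    - {"angular":[0,0,0],"delta_pos":[0,0,0.1],"gripper":-1}
    - {"angular":[0,0,0],"delta_pos":[0,0,0],"gripper":-1}
    - {"angular":[0,0,0],"delta_pos":[0,0,0],"gripper":-1}

```text
clock: 14.65
tool_pos: [0.5337, 0.0686, 0.1725]
ee_rot: [[0.994, 0.111, 0.0], [0.111, -0.994, -0.0], [0.0, 0.0, -1.0]]
wrist_force: [0.2, -0.7, 3.9]
opening: 0.0251
```

```bash
python3 feel.py 4
```

```text
F mean [-0.0093  0.406   3.175 ] sd [0.2507 0.3087 0.4912] toolF [ 0.0364 -0.4044 -3.175 ] pos [0.5337 0.0686 0.1726] tip z 0.08799051349073093 t 14.85
```

>>> jog_arm:
  commands:
    - {"angular":[0,0,0],"delta_pos":[0,0.1,0],"gripper":-1}
    - {"angular":[0,0,0],"delta_pos":[0,0.15,0],"gripper":-1}
    - {"angular":[0,0,0],"delta_pos":[0,0.15,0],"gripper":-1}
    - {"angular":[0,0,0],"delta_pos":[0,0.15,0],"gripper":-1}
    - {"angular":[0,0,0],"delta_pos":[0,0.15,0],"gripper":-1}
    - {"angular":[0,0,0],"delta_pos":[0,0,0],"gripper":-1}

```text
clock: 15.35
tool_pos: [0.5346, 0.0619, 0.1726]
ee_rot: [[0.994, 0.111, 0.0], [0.111, -0.994, 0.001], [0.0, -0.001, -1.0]]
wrist_force: [1.0, 3.4, 3.4]
opening: 0.025
```

```bash
python3 feel.py 3
```

```text
F mean [1.0782 3.7627 3.3937] sd [0.0409 0.3555 0.6993] toolF [ 1.4906 -3.6208 -3.392 ] pos [0.5346 0.0618 0.1726] tip z 0.08795709364583605 t 15.5
```

>>> jog_arm:
  commands:
    - {"angular":[0,0,0],"delta_pos":[0,0.2,0],"gripper":-1}
    - {"angular":[0,0,0],"delta_pos":[0,0.2,0],"gripper":-1}
    - {"angular":[0,0,0],"delta_pos":[0,0.2,0],"gripper":-1}
    - {"angular":[0,0,0],"delta_pos":[0,0,0],"gripper":-1}

```text
clock: 15.83
tool_pos: [0.5353, 0.0555, 0.1726]
ee_rot: [[0.994, 0.111, 0.0], [0.111, -0.994, -0.0], [0.0, 0.0, -1.0]]
wrist_force: [0.6, 2.7, 3.0]
opening: 0.0251
```

```bash
python3 feel.py 3;python3 -c "
from h import *
im=viewer.grab_frame('scene')[:,:,::-1]
cv2.imwrite('pics/s8b.png',cv2.resize(im[130:250,200:360],None,fx=5,fy=5,interpolation=cv2.INTER_CUBIC))
"
```

```text
F mean [0.2706 3.2929 2.6852] sd [0.3867 0.3568 0.232 ] toolF [ 0.6361 -3.241  -2.6867] pos [0.5353 0.0555 0.1726] tip z 0.08798386644627 t 15.9833
```

View pics/s8b.png

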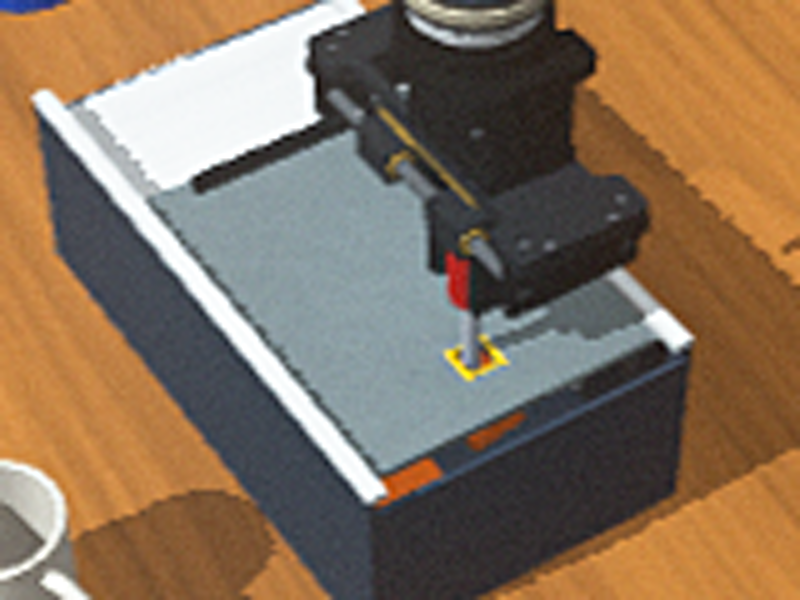

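>>> jog_arm:
  commands:
    - {"angular":[0,0,0],"delta_pos":[0,0.2,0],"gripper":-1}
    - {"angular":[0,0,0],"delta_pos":[0,0.25,0],"gripper":-1}
    - {"angular":[0,0,0],"delta_pos":[0,0.25,0],"gripper":-1}
    - {"angular":[0,0,0],"delta_pos":[0,0.25,0],"gripper":-1}
    - {"angular":[0,0,0],"delta_pos":[0,0.25,0],"gripper":-1}
    - {"angular":[0,0,0],"delta_pos":[0,0.2,0],"gripper":-1}
    - {"angular":[0,0,0],"delta_pos":[0,0.1,0],"gripper":-1}
    - {"angular":[0,0,0],"delta_pos":[0,0,0],"gripper":-1}

```text
clock: 16.7
tool_pos: [0.5369, 0.0407, 0.1726]
ee_rot: [[0.994, 0.111, 0.0], [0.111, -0.994, 0.0], [0.0, -0.0, -1.0]]
wrist_force: [1.4, 4.8, 2.4]
opening: 0.0249
```

```bash
python3 feel.py 3
```

```text
F mean [1.0857 3.5352 3.536 ] sd [0.5442 0.6992 0.2015] toolF [ 1.4728 -3.3918 -3.5364] pos [0.5369 0.0407 0.1726] tip z 0.08797994142645314 t 16.85
```

>>> jog_arm:
  commands:
    - {"angular":[0,0,0],"delta_pos":[0,0,-0.3],"gripper":-1}
    - {"angular":[0,0,0],"delta_pos":[0,0,-0.5],"gripper":-1}
    - {"angular":[0,0,0],"delta_pos":[0,0,-0.5],"gripper":-1}
    - {"angular":[0,0,0],"delta_pos":[0,0,-0.3],"gripper":-1}
    - {"angular":[0,0,0],"delta_pos":[0,0,0],"gripper":-1}

```text
clock: 17.27
tool_pos: [0.5358, 0.0403, 0.1888]
ee_rot: [[0.994, 0.112, -0.002], [0.112, -0.994, -0.001], [-0.002, 0.001, -1.0]]
wrist_force: [0.6, 1.7, 0.3]
opening: 0.025
```

```bash
python3 feel.py 3
```

```text
F mean [-0.4416  1.2596 -0.4125] sd [0.5877 0.1696 0.3984] toolF [-0.2977 -1.3012  0.4122] pos [0.5359 0.0403 0.1884] tip z 0.10379185364929468 t 17.4167
```

>>> jog_arm:
  commands:
    - {"angular":[0,0,0],"delta_pos":[0,0.3,0],"gripper":-1}
    - {"angular":[0,0,0],"delta_pos":[0,0.5,0],"gripper":-1}
    - {"angular":[0,0,0],"delta_pos":[0,0.6,0],"gripper":-1}
    - {"angular":[0,0,0],"delta_pos":[0,0.6,0],"gripper":-1}
    - {"angular":[0,0,0],"delta_pos":[0,0.6,0],"gripper":-1}
    - {"angular":[0,0,0],"delta_pos":[0,0.6,0],"gripper":-1}
    - {"angular":[0,0,0],"delta_pos":[0,0.5,0],"gripper":-1}
    - {"angular":[0,0,0],"delta_pos":[0,0.3,0],"gripper":-1}
    - {"angular":[0,0,0],"delta_pos":[0,0,0],"gripper":-1}

```text
clock: 18.17
tool_pos: [0.5417, -0.0002, 0.1885]
ee_rot: [[0.994, 0.11, 0.001], [0.11, -0.994, -0.001], [0.001, 0.001, -1.0]]
wrist_force: [-0.9, -0.4, -1.2]
opening: 0.0253
```

```bash
python3 feel.py 3
```

```text
F mean [ 0.2969  0.276  -0.9184] sd [0.2958 0.2263 0.1983] toolF [ 0.3241 -0.2424  0.9187] pos [0.5421 0.0002 0.1888] tip z 0.10418358189164904 t 18.3167
```

```bash
python3 -c "
from h import *
im=viewer.grab_frame('scene')[:,:,::-1]
cv2.imwrite('pics/s9b.png',cv2.resize(im[130:250,200:360],None,fx=5,fy=5,interpolation=cv2.INTER_CUBIC))
"
```

```text
(no output)
```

View pics/s9b.png

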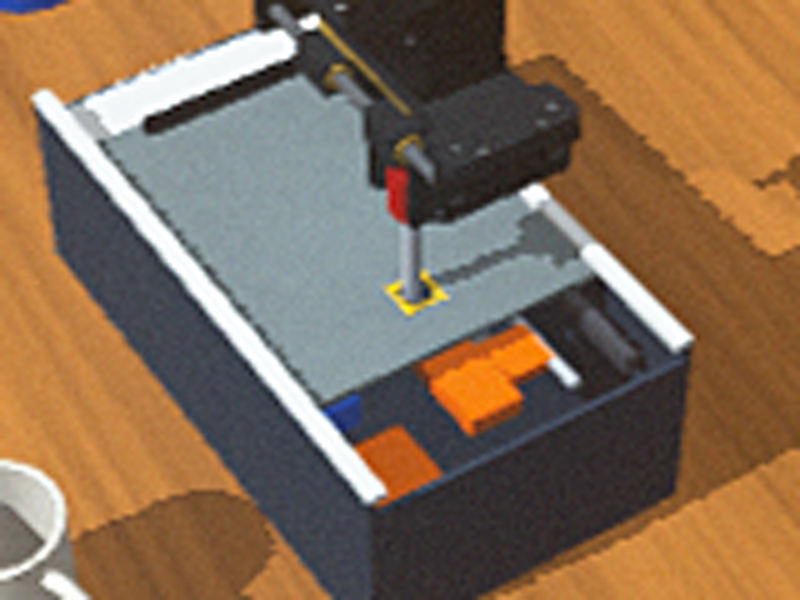

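The door follows the key, with the slot now at about (415,290) in the crop, and the orange hook is exposed. I'll continue to the stop.

>>> jog_arm:
  commands:
    - {"angular":[0,0,0],"delta_pos":[0,0.3,0],"gripper":-1}
    - {"angular":[0,0,0],"delta_pos":[0,0.5,0],"gripper":-1}
    - {"angular":[0,0,0],"delta_pos":[0,0.6,0],"gripper":-1}
    - {"angular":[0,0,0],"delta_pos":[0,0.6,0],"gripper":-1}
    - {"angular":[0,0,0],"delta_pos":[0,0.6,0],"gripper":-1}
    - {"angular":[0,0,0],"delta_pos":[0,0.6,0],"gripper":-1}
    - {"angular":[0,0,0],"delta_pos":[0,0.4,0],"gripper":-1}
    - {"angular":[0,0,0],"delta_pos":[0,0.3,0],"gripper":-1}
    - {"angular":[0,0,0],"delta_pos":[0,0.2,0],"gripper":-1}
    - {"angular":[0,0,0],"delta_pos":[0,0.1,0],"gripper":-1}

```text
clock: 19.2
tool_pos: [0.546, -0.0412, 0.1885]
ee_rot: [[0.994, 0.111, 0.0], [0.111, -0.994, -0.0], [0.0, 0.0, -1.0]]
wrist_force: [0.3, 2.7, 0.2]
opening: 0.0254
```

```bash
python3 feel.py 3
```

```text
F mean [ 0.4552  0.0126 -1.3618] sd [0.5409 0.4515 0.1103] toolF [0.4549 0.0373 1.3615] pos [ 0.5458 -0.0411  0.1885] tip z 0.10386122071489702 t 19.35
```

>>> jog_arm:
  commands:
    - {"angular":[0,0,0],"delta_pos":[0,0.15,0],"gripper":-1}
    - {"angular":[0,0,0],"delta_pos":[0,0.15,0],"gripper":-1}
    - {"angular":[0,0,0],"delta_pos":[0,0.15,0],"gripper":-1}
    - {"angular":[0,0,0],"delta_pos":[0,0,0],"gripper":-1}

```text
clock: 19.68
tool_pos: [0.546, -0.0453, 0.1884]
ee_rot: [[0.994, 0.111, -0.001], [0.111, -0.994, 0.0], [-0.001, -0.0, -1.0]]
wrist_force: [-0.1, 1.2, -1.3]
opening: 0.025
```

```bash
python3 feel.py 3
```

```text
F mean [-0.1381  0.9175 -0.7441] sd [0.5574 0.2541 0.208 ] toolF [-0.0346 -0.9272  0.7441] pos [ 0.5461 -0.0453  0.1884] tip z 0.10380131508682376 t 19.8333
```

>>> jog_arm:
  commands:
    - {"angular":[0,0,0],"delta_pos":[0,0.1,0],"gripper":-1}
    - {"angular":[0,0,0],"delta_pos":[0,0.1,0],"gripper":-1}
    - {"angular":[0,0,0],"delta_pos":[0,0,0],"gripper":-1}

```text
clock: 20.08
tool_pos: [0.5464, -0.0473, 0.1884]
ee_rot: [[0.994, 0.111, -0.001], [0.111, -0.994, 0.0], [-0.001, -0.0, -1.0]]
wrist_force: [-0.5, 1.0, -1.3]
opening: 0.0251
```

```bash
python3 feel.py 3
```

```text
F mean [-1.0507  1.1821 -1.5945] sd [0.1014 0.4869 0.5084] toolF [-0.9119 -1.2916  1.5949] pos [ 0.5464 -0.0473  0.1884] tip z 0.10383408536696491 t 20.2333
```

Still sliding at about 1–2 N, with travel at 116.6 mm. I'll keep going in small steps.

>>> jog_arm:
  commands:
    - {"angular":[0,0,0],"delta_pos":[0,0.1,0],"gripper":-1}
    - {"angular":[0,0,0],"delta_pos":[0,0,0],"gripper":-1}

```text
clock: 20.4
tool_pos: [0.5466, -0.0482, 0.1885]
ee_rot: [[0.994, 0.111, -0.0], [0.111, -0.994, 0.0], [-0.0, -0.0, -1.0]]
wrist_force: [-0.9, 1.1, -2.5]
opening: 0.025
```

```bash
python3 feel.py 3
```

```text
F mean [-0.788   1.2367 -1.4137] sd [0.2706 0.7305 0.2398] toolF [-0.6452 -1.3166  1.414 ] pos [ 0.5466 -0.0482  0.1885] tip z 0.10386566737468021 t 20.55
```

>>> jog_arm:
  commands:
    - {"angular":[0,0,0],"delta_pos":[0,0.1,0],"gripper":-1}
    - {"angular":[0,0,0],"delta_pos":[0,0,0],"gripper":-1}

```text
clock: 20.72
tool_pos: [0.5467, -0.0489, 0.1885]
ee_rot: [[0.994, 0.111, -0.0], [0.111, -0.994, 0.001], [-0.0, -0.001, -1.0]]
wrist_force: [-1.0, 2.5, -1.6]
opening: 0.0253
```

```bash
python3 feel.py 3
```

```text
F mean [-1.1222  2.4974 -2.0756] sd [0.315  0.5009 0.3703] toolF [-0.8375 -2.6052  2.0775] pos [ 0.5467 -0.0489  0.1885] tip z 0.10389271448812147 t 20.8667
```

>>> jog_arm:
  commands:
    - {"angular":[0,0,0],"delta_pos":[0,0.1,0],"gripper":-1}
    - {"angular":[0,0,0],"delta_pos":[0,0,0],"gripper":-1}

```text
clock: 21.03
tool_pos: [0.5467, -0.0493, 0.1885]
ee_rot: [[0.994, 0.11, -0.001], [0.11, -0.994, 0.002], [-0.0, -0.002, -1.0]]
wrist_force: [-1.6, 5.1, -0.7]
opening: 0.0248
```

```bash
python3 feel.py 3
```

```text
F mean [-0.6221  5.1511 -0.761 ] sd [0.0408 0.4446 0.1865] toolF [-0.0481 -5.1869  0.7706] pos [ 0.5467 -0.0493  0.1885] tip z 0.10389106862726154 t 21.1833
```

The force rose to 5.2 N with almost no motion, so the door is at its stop. I'll back off to mid-slot, then withdraw upward.

>>> jog_arm:
  commands:
    - {"angular":[0,0,0],"delta_pos":[0,-0.15,0],"gripper":-1}
    - {"angular":[0,0,0],"delta_pos":[0,-0.2,0],"gripper":-1}
    - {"angular":[0,0,0],"delta_pos":[0,0,0],"gripper":-1}
    - {"angular":[0,0,0],"delta_pos":[0,0,0],"gripper":-1}

```text
clock: 21.52
tool_pos: [0.5475, -0.0476, 0.189]
ee_rot: [[0.994, 0.112, 0.002], [0.112, -0.994, -0.002], [0.002, 0.002, -1.0]]
wrist_force: [0.0, 0.7, -0.3]
opening: 0.0251
```

```bash
python3 feel.py 3
```

```text
F mean [ 0.5287  0.0306 -1.4492] sd [0.3261 0.3298 0.285 ] toolF [0.5274 0.0266 1.4498] pos [ 0.5472 -0.0474  0.1889] tip z 0.10427089880134778 t 21.6667
```

>>> jog_arm:
  commands:
    - {"angular":[0,0,0],"delta_pos":[0,0,-0.3],"gripper":-1}
    - {"angular":[0,0,0],"delta_pos":[0,0,-0.6],"gripper":-1}
    - {"angular":[0,0,0],"delta_pos":[0,0,-0.9],"gripper":-1}
    - {"angular":[0,0,0],"delta_pos":[0,0,-0.9],"gripper":-1}
    - {"angular":[0,0,0],"delta_pos":[0,0,-0.9],"gripper":-1}
    - {"angular":[0,0,0],"delta_pos":[0,0,-0.8],"gripper":-1}
    - {"angular":[0,0,0],"delta_pos":[0,0,-0.4],"gripper":-1}
    - {"angular":[0,0,0],"delta_pos":[0,0,-0.2],"gripper":-1}
    - {"angular":[0,0,0],"delta_pos":[0,0,0],"gripper":-1}

```text
clock: 22.42
tool_pos: [0.5468, -0.0468, 0.2392]
ee_rot: [[0.994, 0.111, 0.001], [0.111, -0.994, -0.0], [0.001, 0.0, -1.0]]
wrist_force: [-0.4, -0.2, -1.9]
opening: 0.0252
```

```bash
python3 -c "
from h import *
togo(.5141,.2916,.2385)
im=viewer.grab_frame('scene')[:,:,::-1];cv2.imwrite('pics/s10r.png',im)
cv2.imwrite('pics/s10b.png',cv2.resize(im[110:230,200:360],None,fx=5,fy=5,interpolation=cv2.INTER_CUBIC))
"
```

```text
pos [ 0.5468 -0.0468  0.2392] yaw 6.383581007018563 tilt [ 0.0673 -0.021 ] t 22.4167 F [-0.4158 -0.2498 -1.8975] open 0.025210305776114904 j6 1.170432006011692
togo cm [  0.5131 -33.989    0.0584]
```

View pics/s10b.png

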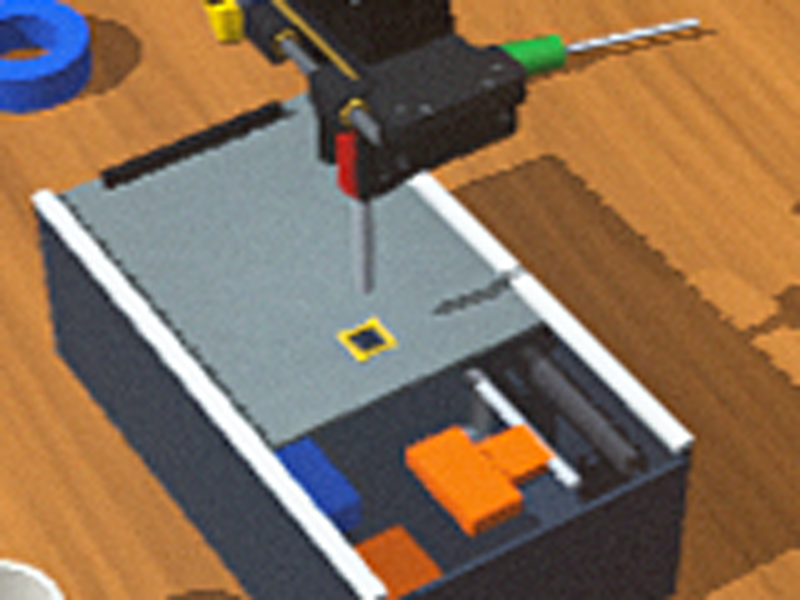

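```bash
python3 -c "
from h import *
im=cv2.imread('pics/s10r.png');x,y,w,h=260,168,25,22
c=cv2.resize(im[y:y+h,x:x+w],None,fx=8,fy=8,interpolation=cv2.INTER_CUBIC)
m=cv2.inRange(cv2.cvtColor(c,cv2.COLOR_BGR2HSV),(22,150,150),(38,255,255));M=cv2.moments(cv2.convexHull(cv2.findNonZero(m)))
p=cp(x,y,8,M['m10']/M['m00'],M['m01']/M['m00']);q=ray('scene',p,.12);print(p,q,np.linalg.norm(q-ray('scene',(296.582,203.287),.12)))"
```

```text
(272.94719092158886, 177.48255449992635) [ 0.5461 -0.044   0.12  ] 0.11453085008246208
```

The door measures 114.5 mm open in the image, which agrees with the felt stop. Now the key goes back.

>>> jog_arm:
  commands:
    - {"angular":[0,0,0],"delta_pos":[0,-1,0],"gripper":-1}
    - {"angular":[0,0,0],"delta_pos":[0,-2,0],"gripper":-1}
    - {"angular":[0,0,0],"delta_pos":[0.1,-3,0],"gripper":-1}
    - {"angular":[0,0,0],"delta_pos":[0.1,-3,0],"gripper":-1}
    - {"angular":[0,0,0],"delta_pos":[0.1,-3,0],"gripper":-1}
    - {"angular":[0,0,0],"delta_pos":[0.1,-3,0],"gripper":-1}
    - {"angular":[0,0,0],"delta_pos":[0.1,-3,0],"gripper":-1}
    - {"angular":[0,0,0],"delta_pos":[0,-3,0],"gripper":-1}
    - {"angular":[0,0,0],"delta_pos":[0,-3,0],"gripper":-1}
    - {"angular":[0,0,0],"delta_pos":[0,-3,0],"gripper":-1}

```text
clock: 23.3
tool_pos: [0.5202, 0.2242, 0.2378]
ee_rot: [[0.994, 0.111, -0.002], [0.111, -0.994, -0.0], [-0.002, -0.0, -1.0]]
wrist_force: [0.7, 0.1, -0.7]
opening: 0.0254
```

>>> jog_arm:
  commands:
    - {"angular":[0,0,0],"delta_pos":[0,-2.5,0],"gripper":-1}
    - {"angular":[0,0,0],"delta_pos":[0,-2,0],"gripper":-1}
    - {"angular":[0,0,0],"delta_pos":[0,-1.5,0],"gripper":-1}
    - {"angular":[0,0,0],"delta_pos":[0,-0.8,0],"gripper":-1}
    - {"angular":[0,0,0],"delta_pos":[0,0,0],"gripper":-1}
    - {"angular":[0,0,0],"delta_pos":[0,0,0],"gripper":-1}
    - {"angular":[0,0,0],"delta_pos":[0,0,0],"gripper":-1}
    - {"angular":[0,0,0],"delta_pos":[0,0,0],"gripper":-1}

```text
clock: 23.97
tool_pos: [0.5141, 0.2887, 0.2384]
ee_rot: [[0.994, 0.11, -0.0], [0.11, -0.994, -0.0], [-0.0, 0.0, -1.0]]
wrist_force: [-0.8, -0.2, -1.1]
opening: 0.025
```

```bash
python3 -c "
from h import *
togo(.5141,.2916,.2)"
```

```text
pos [0.5141 0.2887 0.2384] yaw 6.304678384155405 tilt [-0.0221 -0.0262] t 23.9667 F [-0.7967 -0.1655 -1.1053] open 0.02497125241568307 j6 1.7834122721720929
togo cm [ 0.0343 -0.2858  3.8439]
```

>>> jog_arm:
  commands:
    - {"angular":[0,0,0],"delta_pos":[0.03,-0.27,0],"gripper":-1}
    - {"angular":[0,0,0],"delta_pos":[0,0,0.5],"gripper":-1}
    - {"angular":[0,0,0],"delta_pos":[0,0,1],"gripper":-1}
    - {"angular":[0,0,0],"delta_pos":[0,0,1.5],"gripper":-1}
    - {"angular":[0,0,0],"delta_pos":[0,0,1.5],"gripper":-1}
    - {"angular":[0,0,0],"delta_pos":[0,0,1],"gripper":-1}
    - {"angular":[0,0,0],"delta_pos":[0,0,0.5],"gripper":-1}
    - {"angular":[0,0,0],"delta_pos":[0,0,0],"gripper":-1}
    - {"angular":[0,0,0],"delta_pos":[0,0,0],"gripper":-1}
    - {"angular":[0,0,0],"delta_pos":[0,0,0],"gripper":-1}

```text
clock: 24.8
tool_pos: [0.5146, 0.2927, 0.1792]
ee_rot: [[0.994, 0.111, 0.001], [0.111, -0.994, 0.0], [0.002, -0.0, -1.0]]
wrist_force: [0.1, 0.3, -1.0]
opening: 0.0249
```

```bash
python3 -c "
from h import *
togo(.5141,.2916,.0936)
im=viewer.grab_frame('scene')[:,:,::-1]
cv2.imwrite('pics/s11.png',cv2.resize(im[230:310,310:390],None,fx=8,fy=8,interpolation=cv2.INTER_CUBIC))"
```

```text
pos [0.5146 0.2927 0.1792] yaw 6.381221950796786 tilt [0.0836 0.0269] t 24.8 F [ 0.0923  0.3171 -0.9862] open 0.02490879072780176 j6 1.787966427997973
togo cm [-0.0733  0.1042  8.5577]
```

View pics/s11.png

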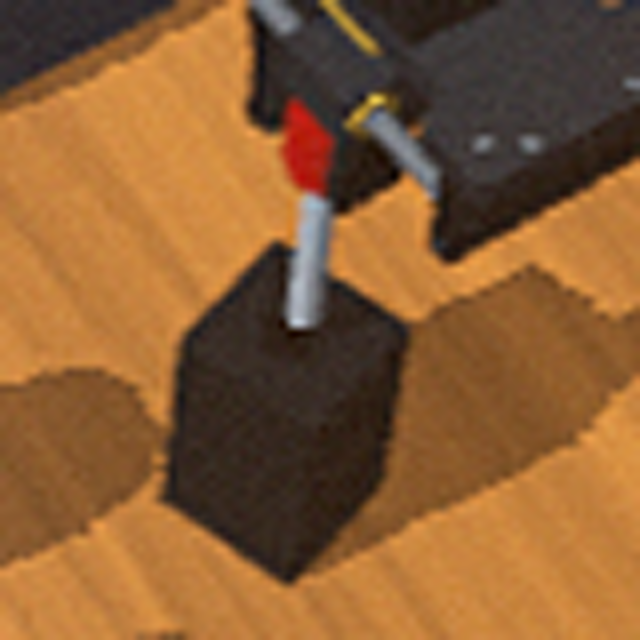

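The tip is right at the hole mouth at about (300,330). Inserting slowly.

>>> jog_arm:
  commands:
    - {"angular":[0,0,0],"delta_pos":[-0.05,0.1,0.2],"gripper":-1}
    - {"angular":[0,0,0],"delta_pos":[0,0,0.3],"gripper":-1}
    - {"angular":[0,0,0],"delta_pos":[0,0,0.4],"gripper":-1}
    - {"angular":[0,0,0],"delta_pos":[0,0,0.4],"gripper":-1}
    - {"angular":[0,0,0],"delta_pos":[0,0,0.2],"gripper":-1}
    - {"angular":[0,0,0],"delta_pos":[0,0,0],"gripper":-1}
    - {"angular":[0,0,0],"delta_pos":[0,0,0],"gripper":-1}

```text
clock: 25.43
tool_pos: [0.5134, 0.2914, 0.1632]
ee_rot: [[0.994, 0.111, -0.001], [0.111, -0.994, -0.0], [-0.001, 0.0, -1.0]]
wrist_force: [0.3, -0.3, -1.3]
opening: 0.0247
```

```bash
python3 feel.py 3; python3 -c "
from h import *
togo(.5141,.2916,.0936)"
```

```text
F mean [ 0.5034  0.5959 -1.2887] sd [0.1272 0.14   0.3898] toolF [ 0.5661 -0.5362  1.2889] pos [0.5137 0.2915 0.1636] tip z 0.07896533596362355 t 25.5833
pos [0.5137 0.2915 0.1637] yaw 6.380070803844036 tilt [0.019  0.0075] t 25.5833 F [ 0.6155  0.7642 -1.2451] open 0.025151528516364638 j6 1.786491454270017
togo cm [ 0.0348 -0.0052  7.0063]
```

>>> jog_arm:
  commands:
    - {"angular":[0,0,0],"delta_pos":[0.03,0,0.3],"gripper":-1}
    - {"angular":[0,0,0],"delta_pos":[0,0,0.6],"gripper":-1}
    - {"angular":[0,0,0],"delta_pos":[0,0,0.9],"gripper":-1}
    - {"angular":[0,0,0],"delta_pos":[0,0,0.9],"gripper":-1}
    - {"angular":[0,0,0],"delta_pos":[0,0,0.9],"gripper":-1}
    - {"angular":[0,0,0],"delta_pos":[0,0,0.9],"gripper":-1}
    - {"angular":[0,0,0],"delta_pos":[0,0,0.7],"gripper":-1}
    - {"angular":[0,0,0],"delta_pos":[0,0,0.5],"gripper":-1}
    - {"angular":[0,0,0],"delta_pos":[0,0,0.3],"gripper":-1}
    - {"angular":[0,0,0],"delta_pos":[0,0,0],"gripper":-1}

```text
clock: 26.42
tool_pos: [0.5135, 0.2913, 0.1027]
ee_rot: [[0.994, 0.111, -0.001], [0.111, -0.994, -0.0], [-0.001, 0.0, -1.0]]
wrist_force: [0.1, 0.6, -0.8]
opening: 0.0254
```

```bash
python3 feel.py 4; python3 -c "
from h import *
togo(.5141,.2916,.0936)"
```

```text
F mean [ 0.3784 -0.4721 -1.3959] sd [0.3987 0.5115 0.2201] toolF [0.322  0.5116 1.3961] pos [0.5141 0.2916 0.1037] tip z 0.019104908157950087 t 26.6167
pos [0.5143 0.2916 0.104 ] yaw 6.383293158024465 tilt [0.062  0.0211] t 26.6167 F [ 0.9752 -0.3097 -1.1224] open 0.02519336701438889 j6 1.7863880272032304
togo cm [-0.0186  0.0025  1.0444]
```

>>> jog_arm:
  commands:
    - {"angular":[0,0,0],"delta_pos":[0,0,0.2],"gripper":-1}
    - {"angular":[0,0,0],"delta_pos":[0,0,0.3],"gripper":-1}
    - {"angular":[0,0,0],"delta_pos":[0,0,0.3],"gripper":-1}
    - {"angular":[0,0,0],"delta_pos":[0,0,0.15],"gripper":-1}
    - {"angular":[0,0,0],"delta_pos":[0,0,0.05],"gripper":-1}
    - {"angular":[0,0,0],"delta_pos":[0,0,0],"gripper":-1}
    - {"angular":[0,0,0],"delta_pos":[0,0,0],"gripper":-1}

```text
clock: 27.2
tool_pos: [0.5137, 0.2914, 0.0936]
ee_rot: [[0.994, 0.111, -0.0], [0.111, -0.994, -0.0], [-0.0, 0.0, -1.0]]
wrist_force: [-0.6, 0.8, -0.5]
opening: 0.0251
```

```bash
python3 feel.py 4
```

```text
F mean [-0.9617 -0.2202  0.1247] sd [0.5817 0.2977 0.1361] toolF [-0.9803  0.1119 -0.1242] pos [0.5136 0.2914 0.0936] tip z 0.008954479024162007 t 27.4
```

The weight is off the gripper and the height is back at 0.0936, so the key is seated. Releasing.

>>> jog_arm:
  commands:
    - {"angular":[0,0,0],"delta_pos":[0,0,0],"gripper":-0.3}
    - {"angular":[0,0,0],"delta_pos":[0,0,0],"gripper":0}
    - {"angular":[0,0,0],"delta_pos":[0,0,0],"gripper":0.4}
    - {"angular":[0,0,0],"delta_pos":[0,0,0],"gripper":0.6}
    - {"angular":[0,0,0],"delta_pos":[0,0,0],"gripper":0.6}
    - {"angular":[0,0,0],"delta_pos":[0,0,0],"gripper":0.6}
    - {"angular":[0,0,0],"delta_pos":[0,0,0],"gripper":0.6}
    - {"angular":[0,0,0],"delta_pos":[0,0,0],"gripper":0.6}

```text
clock: 28.07
tool_pos: [0.5139, 0.2915, 0.0935]
ee_rot: [[0.994, 0.111, 0.0], [0.111, -0.994, 0.0], [0.0, -0.0, -1.0]]
wrist_force: [-0.3, -0.9, -0.3]
opening: 0.0664
```

>>> jog_arm:
  commands:
    - {"angular":[0,0,0],"delta_pos":[0,0,-0.3],"gripper":0.6}
    - {"angular":[0,0,0],"delta_pos":[0,0,-0.8],"gripper":0.6}
    - {"angular":[0,0,0],"delta_pos":[0,0,-1.5],"gripper":0.6}
    - {"angular":[0,0,0],"delta_pos":[0,0,-2],"gripper":0.6}
    - {"angular":[0,0,0],"delta_pos":[0,0,-2],"gripper":0.6}
    - {"angular":[0,0,0],"delta_pos":[0,0,-2],"gripper":0.6}
    - {"angular":[0,0,0],"delta_pos":[0,0,-2],"gripper":0.6}
    - {"angular":[0,0,0],"delta_pos":[0,0,-1.5],"gripper":0.6}
    - {"angular":[0,0,0],"delta_pos":[0,0,-0.8],"gripper":0.6}
    - {"angular":[0,0,0],"delta_pos":[0,0,-0.3],"gripper":0.6}

```text
clock: 28.9
tool_pos: [0.5147, 0.2918, 0.2278]
ee_rot: [[0.994, 0.111, 0.004], [0.111, -0.994, 0.001], [0.004, -0.001, -1.0]]
wrist_force: [0.6, 0.5, -0.0]
opening: 0.0695
```

```bash
python3 -c "
from h import *
im=viewer.grab_frame('scene')[:,:,::-1];cv2.imwrite('pics/s12.png',im)
im=viewer.grab_frame('top')[:,:,::-1];cv2.imwrite('pics/t12.png',im)"
```

```text
(no output)
```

View pics/s12.png

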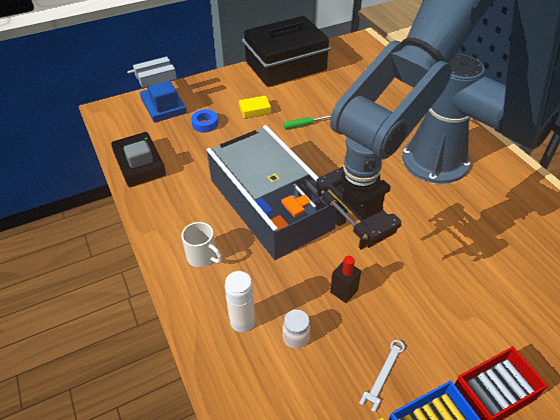

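The key's handle is back at (348,265), the door is open with the slot at (273,178), and the other things look in place. I'll move the arm aside a bit, check numerically, then hand in.

>>> jog_arm:
  commands:
    - {"angular":[0,0,0],"delta_pos":[0,1,-0.5],"gripper":0.6}
    - {"angular":[0,0,0],"delta_pos":[-0.5,2,-0.5],"gripper":0.6}
    - {"angular":[0,0,0],"delta_pos":[-0.5,2,-0.5],"gripper":0.6}
    - {"angular":[0,0,0],"delta_pos":[-0.5,2,0],"gripper":0.6}
    - {"angular":[0,0,0],"delta_pos":[0,1,0],"gripper":0.6}
    - {"angular":[0,0,0],"delta_pos":[0,0.5,0],"gripper":0.6}
    - {"angular":[0,0,0],"delta_pos":[0,0,0],"gripper":0.6}
    - {"angular":[0,0,0],"delta_pos":[0,0,0],"gripper":0.6}
    - {"angular":[0,0,0],"delta_pos":[0,0,0],"gripper":0.6}
    - {"angular":[0,0,0],"delta_pos":[0,0,0],"gripper":0.6}

```text
clock: 29.83
tool_pos: [0.5084, 0.2061, 0.2403]
ee_rot: [[0.994, 0.112, -0.0], [0.112, -0.994, 0.0], [-0.0, -0.0, -1.0]]
wrist_force: [0.6, 0.8, -0.6]
opening: 0.0699
```

```bash
python3 -c "
from h import *
a=cv2.imread('pics/scene0.png').astype(int);b=viewer.grab_frame('scene')[:,:,::-1];cv2.imwrite('pics/s13.png',b)
R=((0,200,190),(8,255,255))
def cen(im):
    c=cv2.resize(im[250:280,335:360].astype(np.uint8),None,fx=8,fy=8,interpolation=cv2.INTER_CUBIC);m=cv2.inRange(cv2.cvtColor(c,cv2.COLOR_BGR2HSV),*R);M=cv2.moments(m,True);return cp(335,250,8,M['m10']/M['m00'],M['m01']/M['m00']),M['m00']
print(cen(a),cen(b))
for n,(x0,y0,x1,y1) in dict(key=(325,248,368,305),tape=(185,105,222,135),bit=(235,92,275,120),screw=(280,110,320,132),mug=(180,220,222,270),spray=(222,268,260,335),jar=(278,305,315,352),wrench=(355,335,410,415)).items():
    d=abs(a-b)[y0:y1,x0:x1].max(2);print(n,d.mean().round(1),(d>40).sum())
print(env.state()['clock'],env.state()['wrist_force'])"
```

```text
((348.0239974163109, 258.87608121770387), 4451.0) ((348.2120540138751, 260.13499752229933), 5045.0)
key 10.5 35
tape 9.0 0
bit 9.3 0
screw 8.7 0
mug 10.4 0
spray 10.0 0
jar 10.6 0
wrench 10.6 0
29.8833 [-0.1703 -0.4386 -0.5598]
```

```bash
python3 -c "
from h import *
a=cv2.imread('pics/scene0.png');b=cv2.imread('pics/s13.png')
f=lambda i:cv2.resize(i[245:310,320:370],None,fx=8,fy=8,interpolation=cv2.INTER_CUBIC)
cv2.imwrite('pics/cmp.png',np.hstack([f(a),f(b)]))"
```

```text
(no output)
```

View pics/cmp.png

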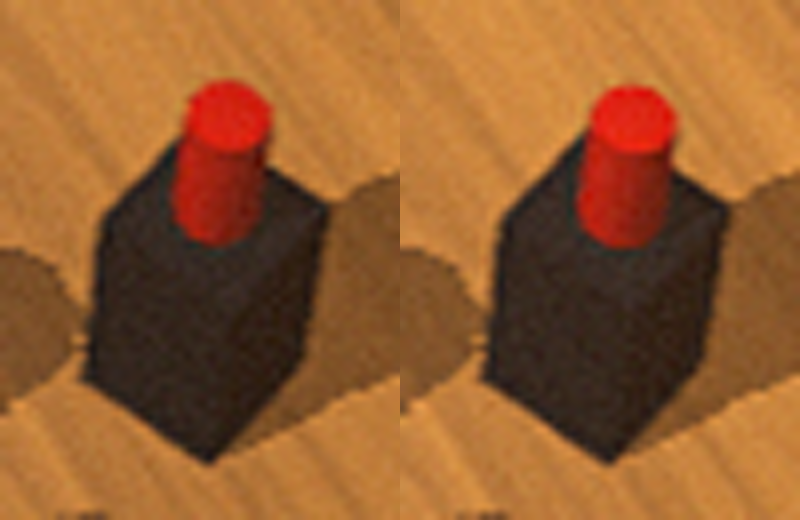

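```bash
python3 -c "
from bench import env
print(env.state()['clock']);env.job_done()"
```

```text
29.8833
the job is handed in; nothing more can be done
```

The door is fully open and the key is back in its holder and released. I handed the job in at 29.9 s.

**Unlocking:** I felt the hook's pad about 20 mm below the door face. I pressed it about 11.5 mm, at roughly 4 to 5 N, and kept it pressed until the door had moved about 25 mm.

**Door:** It slid with about 3.6 N or less on the key. At the stop the force rose to 5.2 N with almost no further motion. The last picture measured 114.5 mm of opening, against the stated 115 mm. The highest pressing and sliding force I read was about 5.5 N, but readings came only between moves, not continuously.

**Key:** It rests at its original height, with its weight off the gripper before I let go. It stands upright but about 1 mm to the side of where it started, within the hole's play.

**Other things on the bench:** No visible change between the first and last scene pictures. The arm ended clear of everything.

**Other checks:** Two move calls were refused early on because I left out required fields, so nothing moved. The force readings carried about 0.5 N of noise, so I averaged them where it mattered.

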